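# Pull-test a stick-on hook with a spring scale

## Robot

A 6-joint arm with a two-finger parallel gripper is mounted at the origin on the work surface. World frame = base frame: x ahead of the robot, y to its left, z up, the work surface at z = 0. Lengths are in m, angles in rad, forces in N, time in s.
With the tool pointing down it reaches from about 0.325 to 0.9 m from the base axis. Payload 6.1 kg.
Tool frame: the origin (TCP) lies midway between the tips of the shut fingers; the grasp point (between the pads) lies manip.tcp_to_grasp behind it (manip.tcp_to_grasp is the distance from the TCP to the grasp point, in m); z points along the fingers, y is the line along which they close (so a half turn about z gives the same grasp; the last joint's range is limited). The gripper opens to 85 mm and grips with 20 to 120 N. Pads are 22 mm wide; open, the fingers measure 114 mm over their backs; the gripper's body (76 mm by 85 mm) begins 54 mm behind the grasp point. The pads swing forward as they close: fully open they stand 13 mm farther back than shut.
Start: joints at [1.02, 0.22, 1.526, -0, 1.395, -0.126], TCP at [0.258, 0.569, 0.231] pointing down, gripper open.
Joint ranges: [-2.98, 2.98], [-0.91, 2.08], [0.09, 2.57], [-1.24, 4.39], [0.2, 2.65], [-2.68, 2.68]. Speed limits (rad/s): [2.57, 2.57, 3.01, 3.14, 3.14, 3.14].

## Interface

Orientations are given as a rotation vector (axis times angle).
In Python, from station import status, snapshot, manip gives the robot as it stands. The module is installed in compiled form; this text tells all that it offers.
- The arm moves only by the tool carry_out, never from a script. Its argument "rows" is a list of rows, each an object of numbers: "ax", "ay", "az": the turn, a rotation vector about the tool's x, y, z in units of 0.5 rad (1.0 is 0.5 rad); "x", "y", "z": the shift along the tool's x, y, z in units of 0.8 m (1.0 is 0.8 m); "fingers": the opening, from 0 (shut) to 1 (fully open). In form: [{"ax": .., "ay": .., "az": .., "x": .., "y": .., "z": .., "fingers": ..}, ...]. A call has exactly 8 rows; each row is the pose to reach, as a shift and turn from the pose commanded when the call began, along the tool's axes at that moment; what a row does not reach only later rows make up. A row lasts 1/10 s, in which the tool goes at most 50 mm and 8.59 degrees, less where a joint would pass 70% of its speed; a pose out of reach is approached as far as the arm can. A call with a number of a shift or a turn outside -1 to 1 is refused whole. A call with a gripper value outside its range is refused whole. The fingers move at their own pace and stop on an object; the grip force is fixed at half the most. Time passes only in rows, so rows that repeat a pose let the fingers close, or fill a call up. It gives the time, the measured TCP pose, the force, the opening and the grip force at its end, in the units of the state.
- status.sense(): the state, without advancing time (a new reading comes with each control period).
- snapshot(name): name is "scene" or "top" or "wrist"; returns a dict with "pixels" (400x640x3 uint8, red, green, blue), "range_z" (400x640 float32, m along the optical axis (not along the pixel's ray), 0 where there is no reading), "fov_y" (degrees; the focal length in pixels is half the picture's height over the tangent of half this angle, whatever the lens; pixels are square), "cx", "cy" (the principal point, pixels), "extrinsics" (4x4, takes a point from camera to world coordinates); the wrist camera has in their place "hand_eye" (4x4, takes a point from camera to tool coordinates, whose origin is the TCP and whose axes are the flange's). Camera axes: x right, y down, z forward; pixel columns grow to the right and rows downward; lengths in m; the calibration is good to about 2 mm. A picture is of the moment at which its call begins: read the wrist's pose just before it.
- manip.finish_job(): hands the job in; it is judged then, once.
The state is a dict: "t": time; "q": joint angles; "qvel": joint speeds; "tau": joint torques, N m; "eef_pos": TCP position; "tool_rot": TCP orientation; "wrist_force": force on the tool from outside, world axes, zero at the start; "wrist_torque": the same for the moment, N m; "opening": finger opening in m; "grip_force": force on a finger pad.
Only numpy, scipy, OpenCV 4.12 (cv2) and the standard library are available. Lean on these libraries where they do the work, as an engineer would, in place of code of your own. Each camera call takes 0.05 s, during which the arm holds its last target. There are 200 camera calls.

## Task

Pull-test the blue stick-on hook: lay the yellow spring scale on the bench with its metal hook round the blue peg and let go of it, then take it by its D-handle and draw it straight away from the peg until the pointer stands in the red band, never past the band, and hold it there for a good second. Ease it back to zero without letting it snap, then hang the scale by its D-handle on the hook of the stand and leave it hanging still. Leave the other things on the bench where they are.

Things in the scene. Friction and masses are not known exactly. Their poses are not given: they have to be found in the camera images.
- scale: Yellow linear spring scale, 0.2 kg, lying face up. Housing 130 (its x) x 30 (y) x 26 (z) mm; origin at the centre of the housing's underside; x points to the metal hook, -x to the D-handle, z out of the face. From x = -118 mm (handle) to +114 mm (hook end, rod home). On the white face a dark blue pointer moves in a slot past 1 N ticks, 5 mm apart; the 8 mm red band is centred on the 10 N tick.
- scale_handle: The scale's D-handle, rigid with the housing: a flat loop of 6 mm bar. Origin at the middle of its crossbar, at x = -115 mm, z = 13 mm of the scale; axes as the scale's. The crossbar runs along y and has a black sleeve; the loop is 50 mm wide outside, 38 mm inside, with 47 mm open between crossbar and housing.
- scale_rod (a joint): How far the sprung rod with the metal hook is drawn out of the housing, in m: 0 home (pointer at zero), 0.050 at the middle of the red band (10 N), the band is 0.046 to 0.054, end of travel 0.075. The spring starts to give at 0.5 N, then 190 N/m (1.9 N per 10 mm).
- scale_hook (a point): Centre of the scale's metal hook: an eye of 5 mm wire, 22 mm wide inside, flat in the scale's x-y plane, 13 mm above its underside. Its mouth (17 mm) is at the +y side next to the housing; its closed far end (+x) bears on the peg, then the peg is 7 mm ahead of this centre. It is 98 mm ahead of the housing's centre with the rod home and moves out with the rod.
- blue: Metal plate 120 x 100 x 3 mm fixed to the bench with the blue stick-on hook to be tested: a 44 mm square base, top 7 mm above the bench, and a peg. Origin under the base's centre, z up; the scale is pulled towards -x, where the plate's edge is at -55 mm. Two toggle clamps with red levers hold its +x edge, from 45 to 140 mm, 41 mm high.
- blue_peg (a point): The blue peg's centre 13 mm above the bench, the height of the metal hook when the scale lies on the bench. Axes as blue. The peg is 8 mm thick, leans 20 degrees towards +x and ends 40 mm above the bench in a 12 mm ball, 8 mm towards +x of this point.
- grey_peg (a point): The same on a second plate like the first, with a grey stick-on hook; not to be tested. The two plates may have changed places.
- stand: Fixed hook stand: round foot 110 mm across, 16 mm high, white post 14 mm thick and 330 mm tall with a knob on top, and one steel hook pointing to -x. Origin at the centre of the foot's underside, z up.
- stand_hook (a point): Resting point on the axis of the stand's hook, 285 mm above the bench, 45 mm from the post's axis; axes as the stand's. The hook is an 8 mm bar, level from the post to 13 mm beyond this point (-x), then turned up: its tip is 29 mm beyond and 28 mm above this point.
- tape_roll: Bystander: roll of brown packing tape, 92 mm across, 48 mm high, lying flat; origin at the centre of its underside.
- cleaner: Bystander: small white bottle with a green label and a red cap, 52 mm across, 130 mm high; origin at the centre of its underside.
- cutter: Bystander: orange and black safety cutter, 145 mm long, lying along its x; origin under its middle.
- scanner: Bystander: black handheld scanner, 185 mm long, 34 mm high, lying; origin under its head.
- parts_tray: Bystander: grey tray 110 x 150 x 35 mm holding spare stick-on hooks; origin at the centre of its underside.
- carton: Bystander: small closed carton 70 x 90 x 60 mm; origin at the centre of its underside.
Not all that is in view belongs to the job. What is shaped like the blue but orange is not meant.

How it is judged:
By the outcome, as a careful person would: the job done as asked, in the order asked, and still so for the second after the job is handed in, with the robot touching nothing.
It also fails if it takes over 72 s, if anything falls off the work surface, if the arm or the gripper's body presses on something with over 40 N, if the wrist force passes 120 N, or if a joint passes its speed limit or range.

## Working session

There is one attempt and no reset: what is moved stays moved. The work goes in short steps, Python scripts to look and compute and a tool call to move; the robot and the scene stay as the last step left them, time stands still between calls to the robot, and variables do not carry over. Pictures are saved under pics/ and viewed, at most 10 in all, crops included, and the job is handed in when it is done.

Besides the shell and the picture viewer there is one more tool, called after "Request:" as name(argument=value, ...) on one line, values as JSON. carry_out: Moves the arm, as the interface text tells. Its arguments: {"type":"object","properties":{"rows":{"type":"array","items":{"type":"object","properties":{"ax":{"type":"number","minimum":-1,"maximum":1},"ay":{"type":"number","minimum":-1,"maximum":1},"az":{"type":"number","minimum":-1,"maximum":1},"x":{"type":"number","minimum":-1,"maximum":1},"y":{"type":"number","minimum":-1,"maximum":1},"z":{"type":"number","minimum":-1,"maximum":1},"fingers":{"type":"number"}}}}},"required":["rows"]}

```bash
mkdir -p pics
cat > h.py <<'E'
import numpy as np, cv2
from scipy.spatial.transform import Rotation as R
from station import status, snapshot, manip
def cam(n):
    s=status.sense(); d=snapshot(n)
    T=np.eye(4); T[:3,:3]=R.from_rotvec(s['tool_rot']).as_matrix(); T[:3,3]=s['eef_pos']
    d['E']=T@d['hand_eye'] if 'hand_eye' in d else d['extrinsics']
    d['f']=200/np.tan(np.radians(d['fov_y'])/2); return d
def ray(d,u,v):
    r=np.array([(u-d['cx'])/d['f'],(v-d['cy'])/d['f'],1.]); return d['E'][:3,3],d['E'][:3,:3]@r
def plane(d,u,v,z):
    o,r=ray(d,u,v); return o+r*(z-o[2])/r[2]
def depth(d,u,v):
    o,r=ray(d,u,v); return o+r*d['range_z'][int(round(v)),int(round(u))]
def cloud(d):
    v,u=np.mgrid[0:400,0:640]; z=d['range_z']
    P=np.stack([(u-d['cx'])/d['f']*z,(v-d['cy'])/d['f']*z,z],-1)
    P=P@d['E'][:3,:3].T+d['E'][:3,3]; P[z==0]=np.nan; return P
def hsv(d): return cv2.cvtColor(d['pixels'],cv2.COLOR_RGB2HSV)
def save(d,n,crop=None,k=1):
    p=d['pixels'][:,:,::-1]
    if crop: a,b,c,e=crop; p=p[b:e,a:c]
    cv2.imwrite('pics/'+n+'.png',cv2.resize(p,None,fx=k,fy=k,interpolation=cv2.INTER_CUBIC))
E
python3 - <<'E'
from h import *
import pickle
print(status.sense(), manip.tcp_to_grasp)
D={}
for n in('scene','top','wrist'):
    D[n]=cam(n); save(D[n],n+'0'); print(n,D[n]['fov_y'],D[n]['cx'],D[n]['cy'],np.round(D[n]['E'],3).tolist())
pickle.dump(D,open('d0.pkl','wb'))
E
```

```text
{'t': 0.0, 'q': array([ 1.01990446e+00,  2.21180856e-01,  1.52760487e+00,  1.71679447e-05,
        1.39464643e+00, -1.26054973e-01]), 'qvel': array([ 1.99713834e-04, -3.24483299e-04,  2.86497823e-03, -8.02117684e-06,
       -3.60688104e-05, -2.00124786e-04]), 'tau': array([-1.05299088e-03, -4.96902359e+01, -3.89392090e+01, -2.08111223e-04,
        1.10480294e-02,  1.30773182e-05]), 'eef_pos': array([0.25727454, 0.56895593, 0.23023055]), 'tool_rot': array([-6.62197295e-01, -3.07036712e+00,  2.71618037e-03]), 'wrist_force': array([ 0.37599161, -0.00895989, -0.64430914]), 'wrist_torque': array([-0.02392197, -0.01648242,  0.03897676]), 'grip_force': 0.0, 'opening': 0.08538181671895796} 0.0187
scene 51.49517877933901 326.17728416188714 197.64192931920888 [[0.173, 0.714, -0.678, 1.433], [0.985, -0.127, 0.117, -0.238], [-0.003, -0.688, -0.725, 1.191], [0.0, 0.0, 0.0, 1.0]]
top 44.18917533624148 315.71919147049476 196.39629099523566 [[-0.023, -0.981, 0.19, 0.2], [-1.0, 0.022, -0.009, -0.06], [0.005, -0.191, -0.982, 1.551], [0.0, 0.0, 0.0, 1.0]]
wrist 64.83250229182413 312.01585063717306 198.32657674349423 [[0.412, 0.867, 0.281, 0.185], [0.911, -0.391, -0.129, 0.602], [-0.002, 0.309, -0.951, 0.373], [0.0, 0.0, 0.0, 1.0]]
```

View pics/top0.png

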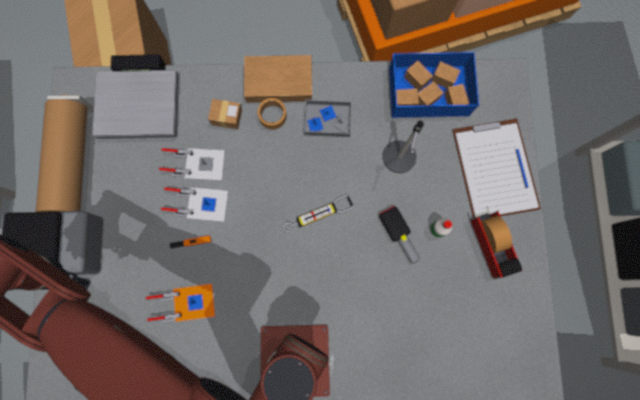

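View pics/scene0.png

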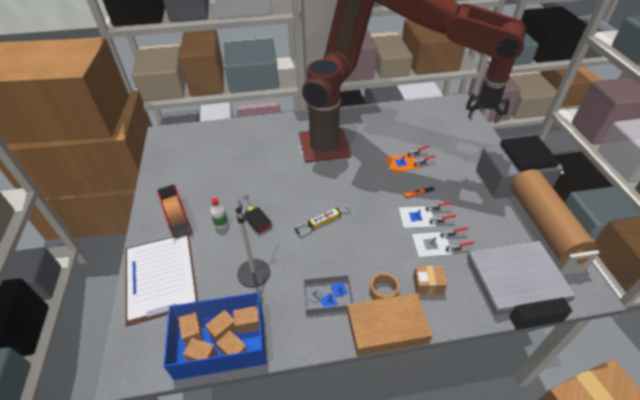

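Top view: scale at (320,213), hook end at (290,225), handle end at (345,202). Things that could pass for the blue hook:
- the blue base on the white plate (208,204)
- the grey base on the white plate (206,163)
- the blue base on the orange plate (195,302)
- the loose blue spares in the tray (322,118)

By the description I choose (208,204). The stand's foot is at (400,155). I'll take coarse positions and one crop.

Run:
```python
from h import *
import pickle
D=pickle.load(open('d0.pkl','rb')); d=D['top']; d2=D['scene']
for n,u,v in [('blue',208,204),('grey',206,163),('deco',195,302),('scale',320,213),('shook',290,225),('shandle',347,201),('foot',400,155),('knob',419,127),('cutter',191,242),('scanner',398,225),('cleaner',442,228),('tray',327,118)]:
    print(n,np.round(depth(d,u,v),3))
P=cloud(d); H=hsv(d)
def st(name,m):
    c=P[m]; c=c[~np.isnan(c[:,0])]; rect=cv2.minAreaRect((c[:,:2]*1000).astype(np.float32)); print(name,len(c),np.round(c.mean(0),3),rect)
box=lambda a,b,c,e:(np.add.outer(np.zeros(400),np.arange(640))>=a)&(np.add.outer(np.zeros(400),np.arange(640))<c)&(np.add.outer(np.arange(400),np.zeros(640))>=b)&(np.add.outer(np.arange(400),np.zeros(640))<e)
st('yellow',box(280,190,360,235)&(H[...,0]>20)&(H[...,0]<35)&(H[...,1]>120))
st('bluebase',box(185,185,230,222)&(H[...,0]>100)&(H[...,0]<125)&(H[...,1]>120))
st('plate',box(185,185,232,224)&(H[...,1]<40)&(H[...,2]>200))
m=box(370,100,440,180)&(P[...,2]>.2); 
for z in (.27,.29,.31,.33): mm=m&(abs(P[...,2]-z)<.01); print(z,np.round(np.nanmin(P[mm],0),3) if mm.any() else 0,np.round(np.nanmax(P[mm],0),3) if mm.any() else 0)
a=d['pixels'][95:235,150:440,::-1]
cv2.imwrite('pics/c1.png',cv2.resize(a,None,fx=2.7,fy=2.7,interpolation=cv2.INTER_CUBIC))
```

```text
blue [0.481 0.266 0.017]
grey [0.616 0.276 0.011]
deco [0.179 0.301 0.013]
scale [ 0.441 -0.086  0.034]
shook [ 0.41   0.009 -0.002]
shandle [ 0.483 -0.174  0.004]
foot [ 0.619 -0.344  0.047]
knob [ 0.616 -0.345  0.324]
cutter [0.361 0.316 0.019]
scanner [ 0.399 -0.328  0.029]
cleaner [ 0.377 -0.444  0.106]
tray [ 0.76  -0.118  0.01 ]
yellow 49 [ 0.436 -0.07   0.027] ((437.8765869140625, -74.72376251220703), (27.964656829833984, 118.44156646728516), 21.980812072753906)
bluebase 152 [0.482 0.267 0.011] ((481.72967529296875, 265.8777770996094), (39.49185562133789, 39.12937927246094), 83.0261459350586)
plate 428 [0.482 0.266 0.004] ((483.39654541015625, 272.7111511230469), (110.83650207519531, 91.09619140625), 83.2306900024414)
0.27 [ 0.619 -0.356  0.261] [ 0.627 -0.337  0.279]
0.29 [ 0.563 -0.358  0.281] [ 0.635 -0.324  0.3  ]
0.31 [ 0.553 -0.349  0.3  ] [ 0.635 -0.322  0.32 ]
0.33 [ 0.616 -0.356  0.321] [ 0.632 -0.339  0.336]
```

View pics/c1.png

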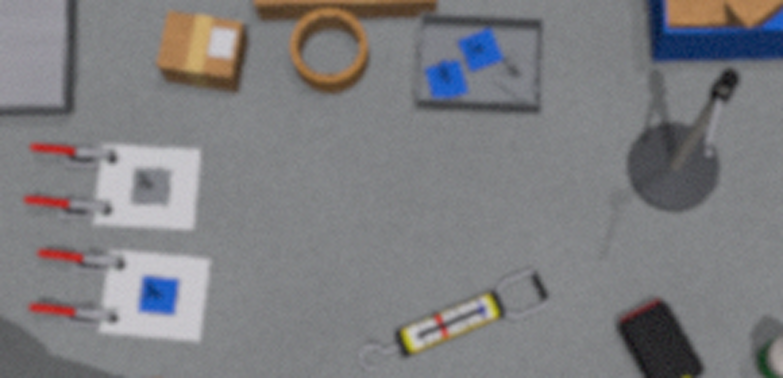

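The crop shows the white plate with the blue hook at (158,295), clamps to its left, so the plate's +x points to world +y. The grey hook is at (150,187). The stand's hook runs down the crop from the knob at (727,82) to (710,150). The scale's hook end is at (375,353), its black handle sleeve at (540,287). Next I work out the first moves for closer wrist views.

```bash
cat >> h.py <<'E'
def Rd(yaw,tilt=0):
    "tool down, tool y at world yaw (deg); tilt: tool z turned about tool y, away from tool x"
    a=np.radians(yaw); y=np.array([np.cos(a),np.sin(a),0]); z=np.array([0,0,-1.]); x=np.cross(y,z)
    return R.from_matrix(np.c_[x,y,z])*R.from_euler('y',-tilt,degrees=True)
def go(p,Rt):
    s=status.sense(); R0=R.from_rotvec(s['tool_rot'])
    sh=R0.inv().apply(np.array(p)-s['eef_pos']); tu=(R0.inv()*Rt).as_rotvec()
    print('t',round(s['t'],2),'shift',np.round(sh/.8,4),'turn',np.round(tu/.5,3),'mm',round(1000*np.linalg.norm(sh)),'deg',round(np.degrees(np.linalg.norm(tu)),1),'q',np.round(s['q'],3),'pos',np.round(s['eef_pos'],4),'F',np.round(s['wrist_force'],1),'op',round(s['opening'],4))
E
python3 -c "
from h import *
go([.46,.2,.27],Rd(40)); go([.44,-.09,.27],Rd(21.7))"
```

```text
t 0.15 shift [-0.4209 -0.316  -0.049 ] turn [-0.003  0.     0.896] mm 423 deg 25.7 q [ 1.02   0.221  1.527 -0.     1.395 -0.126] pos [0.2573 0.5691 0.2305] F [-0.9  0.2 -0.3] op 0.0854
t 0.15 shift [-0.5475 -0.6566 -0.0485] turn [-3.000e-03  1.000e-03  1.535e+00] mm 685 deg 44.0 q [ 1.02   0.221  1.527 -0.     1.395 -0.126] pos [0.2573 0.5691 0.2305] F [-0.9  0.2 -0.3] op 0.0854
```

Request:
carry_out(rows=[{"x": -0.42, "y": -0.316, "z": -0.049, "az": 0.9, "fingers": 1}, {"x": -0.42, "y": -0.316, "z": -0.049, "az": 0.9, "fingers": 1}, {"x": -0.42, "y": -0.316, "z": -0.049, "az": 0.9, "fingers": 1}, {"x": -0.42, "y": -0.316, "z": -0.049, "az": 0.9, "fingers": 1}, {"x": -0.42, "y": -0.316, "z": -0.049, "az": 0.9, "fingers": 1}, {"x": -0.42, "y": -0.316, "z": -0.049, "az": 0.9, "fingers": 1}, {"x": -0.42, "y": -0.316, "z": -0.049, "az": 0.9, "fingers": 1}, {"x": -0.42, "y": -0.316, "z": -0.049, "az": 0.9, "fingers": 1}])

```text
$.rows[0]: bad value
```

Run:
```python
from h import *
import pickle
s=status.sense();print(s['qvel'])
d=cam('wrist'); pickle.dump(d,open('w1.pkl','wb')); save(d,'w1'); go([.44,-.09,.27],Rd(21.7))
```

```text
[ 0.00018438 -0.00073862 -0.00452284  0.00075402 -0.00176019  0.0006531 ]
t 0.2 shift [-0.5475 -0.6567 -0.0486] turn [-2.000e-03  1.000e-03  1.535e+00] mm 685 deg 44.0 q [ 1.02   0.221  1.527  0.     1.395 -0.126] pos [0.2574 0.5691 0.2306] F [ 0.2 -0.4 -0.4] op 0.0857
```

View pics/w1.png

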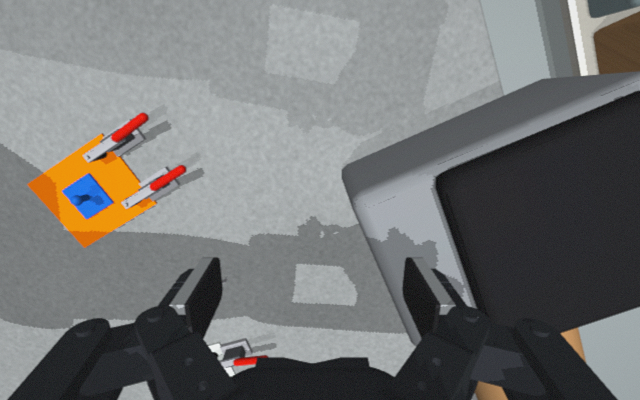

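The refused call moved nothing, since every row needs all fields. The picture is from the start pose: the orange decoy plate is at (88,195) and the fingers are at the bottom. Resending.

Request:
carry_out(rows=[{"x": -0.42, "y": -0.316, "z": -0.049, "ax": 0, "ay": 0, "az": 0.9, "fingers": 1}, {"x": -0.42, "y": -0.316, "z": -0.049, "ax": 0, "ay": 0, "az": 0.9, "fingers": 1}, {"x": -0.42, "y": -0.316, "z": -0.049, "ax": 0, "ay": 0, "az": 0.9, "fingers": 1}, {"x": -0.42, "y": -0.316, "z": -0.049, "ax": 0, "ay": 0, "az": 0.9, "fingers": 1}, {"x": -0.42, "y": -0.316, "z": -0.049, "ax": 0, "ay": 0, "az": 0.9, "fingers": 1}, {"x": -0.42, "y": -0.316, "z": -0.049, "ax": 0, "ay": 0, "az": 0.9, "fingers": 1}, {"x": -0.42, "y": -0.316, "z": -0.049, "ax": 0, "ay": 0, "az": 0.9, "fingers": 1}, {"x": -0.42, "y": -0.316, "z": -0.049, "ax": 0, "ay": 0, "az": 0.9, "fingers": 1}])

```text
t: 1.0
eef_pos: [0.4493, 0.2183, 0.2687]
tool_rot: [1.33, 2.846, 0.0]
wrist_force: [1.0, 0.3, 0.2]
opening: 0.0854
grip_force: 0.0
```

Run:
```python
from h import *
import pickle
d=cam('wrist'); pickle.dump(d,open('w1.pkl','wb')); save(d,'w2'); go([.44,-.09,.27],Rd(21.7))
```

```text
t 1.05 shift [-0.2803 -0.2534  0.001 ] turn [0.002 0.012 0.625] mm 302 deg 17.9 q [ 0.283 -0.107  1.797 -0.005  1.45  -0.407] pos [0.4532 0.212  0.2695] F [ 4.8 -4.7  1.4] op 0.0858
```

View pics/w2.png

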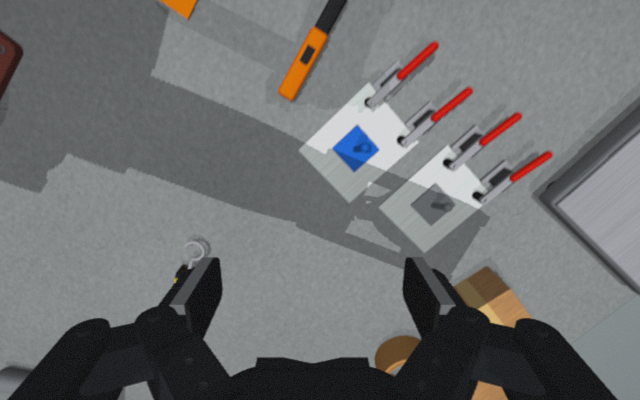

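Blue hook on the white plate at (356,148), its peg leaning towards the clamps on the upper right. Grey hook at (437,205), the scale's hook at (197,250). On to the scale.

Request:
carry_out(rows=[{"x": -0.28, "y": -0.253, "z": 0, "ax": 0, "ay": 0, "az": 0.62, "fingers": 1}, {"x": -0.28, "y": -0.253, "z": 0, "ax": 0, "ay": 0, "az": 0.62, "fingers": 1}, {"x": -0.28, "y": -0.253, "z": 0, "ax": 0, "ay": 0, "az": 0.62, "fingers": 1}, {"x": -0.28, "y": -0.253, "z": 0, "ax": 0, "ay": 0, "az": 0.62, "fingers": 1}, {"x": -0.28, "y": -0.253, "z": 0, "ax": 0, "ay": 0, "az": 0.62, "fingers": 1}, {"x": -0.28, "y": -0.253, "z": 0, "ax": 0, "ay": 0, "az": 0.62, "fingers": 1}, {"x": -0.28, "y": -0.253, "z": 0, "ax": 0, "ay": 0, "az": 0.62, "fingers": 1}, {"x": -0.28, "y": -0.253, "z": 0, "ax": 0, "ay": 0, "az": 0.62, "fingers": 1}])

```text
t: 1.85
eef_pos: [0.4369, -0.0824, 0.2683]
tool_rot: [-1.759, -2.603, -0.0]
wrist_force: [0.1, 0.9, 0.2]
opening: 0.0856
grip_force: 0.0
```

```bash
cat >> h.py <<'E'
def inbox(P,x0,x1,y0,y1,z0,z1): return (P[...,0]>x0)&(P[...,0]<x1)&(P[...,1]>y0)&(P[...,1]<y1)&(P[...,2]>z0)&(P[...,2]<z1)
def yel(d):
    H=hsv(d); m=((H[...,0]>20)&(H[...,0]<35)&(H[...,1]>110)&(H[...,2]>80)).astype(np.uint8); return m
E
python3 - <<'E'
from h import *
import pickle
d=cam('wrist'); pickle.dump(d,open('w2.pkl','wb')); save(d,'w3'); P=cloud(d)
go([.44,-.09,.27],Rd(21.7))
m=inbox(P,.3,.6,-.25,.1,.019,.04); c=P[m]
print(len(c),np.median(c[:,2]),cv2.minAreaRect((c[:,:2]*1000).astype(np.float32)))
h=inbox(P,.3,.6,-.3,.1,.007,.04); c=P[h]; r=cv2.minAreaRect((c[:,:2]*1000).astype(np.float32)); print('all',len(c),r)
# blue from w1
e=pickle.load(open('w1.pkl','rb')); Q=cloud(e); H=hsv(e)
b=(H[...,0]>100)&(H[...,0]<125)&(H[...,1]>120)&inbox(Q,.4,.56,.2,.34,-.01,.06)
print('blue',b.sum(),[(np.round(Q[b&(abs(Q[...,2]-z)<.0025)].mean(0),4),(b&(abs(Q[...,2]-z)<.0025)).sum()) for z in(.007,.013,.018,.023,.028,.033,.038)])
bb=b&(Q[...,2]<.0095); print(cv2.minAreaRect((Q[bb][:,:2]*1000).astype(np.float32)))
w=(H[...,1]<40)&inbox(Q,.4,.56,.17,.36,.001,.006); print('plate',cv2.minAreaRect((Q[w][:,:2]*1000).astype(np.float32)))
E
```

```text
t 1.9 shift [-0.0115 -0.0007 -0.0022] turn [-0.    -0.002  0.012] mm 9 deg 0.3 q [-3.620e-01 -2.500e-01  1.923e+00  1.000e-03  1.470e+00 -7.470e-01] pos [ 0.437  -0.0813  0.2683] F [-0.5  0.4  0.5] op 0.0853
2534 0.0268760673297124 ((448.451904296875, -98.9040756225586), (30.910268783569336, 179.68077087402344), 22.012107849121094)
all 4343 ((444.2038269042969, -135.3648681640625), (330.5777282714844, 118.77522277832031), 88.99095916748047)
blue 1069 [(array([0.4813, 0.2646, 0.0075]), np.int64(933)), (array([0.4809, 0.2655, 0.0127]), np.int64(11)), (array([0.4805, 0.2675, 0.0182]), np.int64(10)), (array([0.4813, 0.2693, 0.0231]), np.int64(12)), (array([0.4815, 0.2705, 0.0275]), np.int64(10)), (array([0.4795, 0.2763, 0.035 ]), np.int64(3)), (array([0.4828, 0.2763, 0.0385]), np.int64(62))]
((482.3553771972656, 264.9961853027344), (42.07578659057617, 42.82577896118164), 83.72076416015625)
plate ((480.0024108886719, 264.9814147949219), (189.80715942382812, 159.98895263671875), 89.93312072753906)
```

View pics/w3.png

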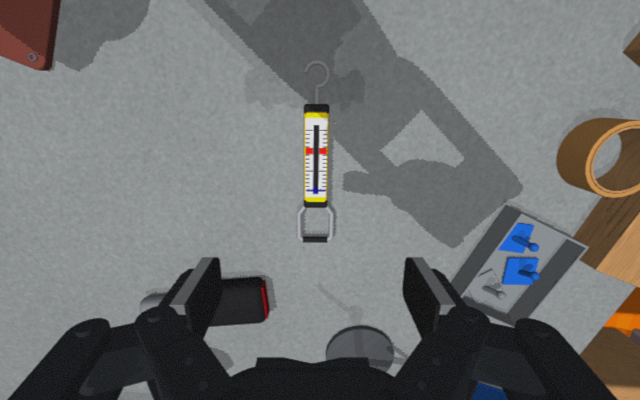

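The wrist view shows the scale's eye at (316,73) with its mouth to the left, housing at (316,155) and handle sleeve at (314,239). Two views agree: housing centre (0.4385,-0.0745), heading 112°, top at 27 mm. Now the grasp.

Run:
```python
from h import *
import pickle
d=pickle.load(open('w2.pkl','rb'))
print(plane(d,316,73,.013)[:2],plane(d,314,239,.016)[:2],plane(d,316.5,104,.026)[:2],plane(d,315.5,207,.026)[:2])
go([.4385,-.0745,.10],Rd(22)); go([.4385,-.0745,.004],Rd(22))
```

```text
[0.40168739 0.01648009] [ 0.47954158 -0.18199178] [ 0.41518376 -0.01547748] [ 0.46239409 -0.13462066]
t 1.9 shift [0.007  0.0049 0.2103] turn [-0.    -0.002  0.001] mm 168 deg 0.1 q [-3.620e-01 -2.500e-01  1.923e+00  1.000e-03  1.470e+00 -7.470e-01] pos [ 0.437  -0.0813  0.2683] F [-0.5  0.4  0.5] op 0.0853
t 1.9 shift [0.0069 0.0049 0.3303] turn [-0.    -0.002  0.001] mm 264 deg 0.1 q [-3.620e-01 -2.500e-01  1.923e+00  1.000e-03  1.470e+00 -7.470e-01] pos [ 0.437  -0.0813  0.2683] F [-0.5  0.4  0.5] op 0.0853
```

Request:
carry_out(rows=[{"x": 0.007, "y": 0.005, "z": 0.1, "ax": 0, "ay": 0, "az": 0, "fingers": 1}, {"x": 0.007, "y": 0.005, "z": 0.2, "ax": 0, "ay": 0, "az": 0, "fingers": 1}, {"x": 0.007, "y": 0.005, "z": 0.25, "ax": 0, "ay": 0, "az": 0, "fingers": 1}, {"x": 0.007, "y": 0.005, "z": 0.28, "ax": 0, "ay": 0, "az": 0, "fingers": 1}, {"x": 0.007, "y": 0.005, "z": 0.31, "ax": 0, "ay": 0, "az": 0, "fingers": 1}, {"x": 0.007, "y": 0.005, "z": 0.33, "ax": 0, "ay": 0, "az": 0, "fingers": 1}, {"x": 0.007, "y": 0.005, "z": 0.33, "ax": 0, "ay": 0, "az": 0, "fingers": 1}, {"x": 0.007, "y": 0.005, "z": 0.33, "ax": 0, "ay": 0, "az": 0, "fingers": 1}])

```text
t: 2.7
eef_pos: [0.4393, -0.0735, 0.0049]
tool_rot: [1.751, 2.608, 0.0]
wrist_force: [-0.0, 0.3, -0.8]
opening: 0.085
grip_force: 0.0
```

Request:
carry_out(rows=[{"x": 0, "y": 0, "z": 0, "ax": 0, "ay": 0, "az": 0, "fingers": 0.5}, {"x": 0, "y": 0, "z": 0, "ax": 0, "ay": 0, "az": 0, "fingers": 0.2}, {"x": 0, "y": 0, "z": 0, "ax": 0, "ay": 0, "az": 0, "fingers": 0}, {"x": 0, "y": 0, "z": 0, "ax": 0, "ay": 0, "az": 0, "fingers": 0}, {"x": 0, "y": 0, "z": 0, "ax": 0, "ay": 0, "az": 0, "fingers": 0}, {"x": 0, "y": 0, "z": 0, "ax": 0, "ay": 0, "az": 0, "fingers": 0}, {"x": 0, "y": 0, "z": 0, "ax": 0, "ay": 0, "az": 0, "fingers": 0}, {"x": 0, "y": 0, "z": 0, "ax": 0, "ay": 0, "az": 0, "fingers": 0}])

```text
t: 3.5
eef_pos: [0.4397, -0.0753, 0.0055]
tool_rot: [1.754, 2.605, 0.001]
wrist_force: [-1.7, 0.4, 7.9]
opening: 0.0291
grip_force: 61.5
```

```bash
python3 -c "
from h import *
go([.4385,-.0745,.12],Rd(22))"
```

```text
t 3.5 shift [ 0.0013 -0.0008 -0.1431] turn [0.003 0.002 0.004] mm 114 deg 0.1 q [-0.347  0.102  2.139  0.     0.899 -0.732] pos [ 0.4397 -0.0753  0.0055] F [-1.7  0.4  7.9] op 0.0291
```

```bash
python3 -c "
from h import *
go([.473,.165,.10],Rd(-6.3))"
```

```text
t 3.5 shift [ 0.2625  0.1518 -0.1182] turn [0.003 0.002 0.991] mm 260 deg 28.4 q [-0.347  0.102  2.139  0.     0.899 -0.732] pos [ 0.4397 -0.0753  0.0055] F [-1.7  0.4  7.9] op 0.0291
```

Request:
carry_out(rows=[{"x": 0, "y": 0, "z": -0.03, "ax": 0, "ay": 0, "az": 0, "fingers": 0}, {"x": 0, "y": 0, "z": -0.09, "ax": 0, "ay": 0, "az": 0, "fingers": 0}, {"x": 0.06, "y": 0.03, "z": -0.118, "ax": 0, "ay": 0, "az": 0.2, "fingers": 0}, {"x": 0.11, "y": 0.07, "z": -0.118, "ax": 0, "ay": 0, "az": 0.4, "fingers": 0}, {"x": 0.16, "y": 0.1, "z": -0.118, "ax": 0, "ay": 0, "az": 0.6, "fingers": 0}, {"x": 0.21, "y": 0.13, "z": -0.118, "ax": 0, "ay": 0, "az": 0.8, "fingers": 0}, {"x": 0.262, "y": 0.152, "z": -0.118, "ax": 0, "ay": 0, "az": 0.99, "fingers": 0}, {"x": 0.262, "y": 0.152, "z": -0.118, "ax": 0, "ay": 0, "az": 0.99, "fingers": 0}])

```text
t: 4.3
eef_pos: [0.4718, 0.1701, 0.0988]
tool_rot: [-2.336, -2.098, -0.002]
wrist_force: [-0.3, -1.0, -2.6]
opening: 0.0288
grip_force: 60.3
```

Request:
carry_out(rows=[{"x": 0, "y": 0, "z": 0, "ax": 0, "ay": 0, "az": 0, "fingers": 0}, {"x": 0, "y": 0, "z": 0, "ax": 0, "ay": 0, "az": 0, "fingers": 0}, {"x": 0, "y": 0, "z": 0, "ax": 0, "ay": 0, "az": 0, "fingers": 0}, {"x": 0, "y": 0, "z": 0, "ax": 0, "ay": 0, "az": 0, "fingers": 0}, {"x": 0, "y": 0, "z": 0, "ax": 0, "ay": 0, "az": 0, "fingers": 0}, {"x": 0, "y": 0, "z": 0, "ax": 0, "ay": 0, "az": 0, "fingers": 0}, {"x": 0, "y": 0, "z": 0, "ax": 0, "ay": 0, "az": 0, "fingers": 0}, {"x": 0, "y": 0, "z": 0, "ax": 0, "ay": 0, "az": 0, "fingers": 0}])

```text
t: 5.1
eef_pos: [0.4725, 0.165, 0.0989]
tool_rot: [2.339, 2.097, 0.0]
wrist_force: [-0.1, -0.4, -2.4]
opening: 0.029
grip_force: 60.3
```

Run:
```python
from h import *
import pickle
go([.473,.165,.1],Rd(-6.3))
d=cam('wrist'); pickle.dump(d,open('w3.pkl','wb')); save(d,'w4',(200,0,520,260),2.3)
Q=cloud(d); H=hsv(d)
b=(H[...,0]>100)&(H[...,0]<125)&(H[...,1]>120)&inbox(Q,.4,.56,.2,.34,-.01,.06)
for z in(.007,.013,.018,.023,.028,.033,.038):
    m=b&(abs(Q[...,2]-z)<.0025)
    if m.any(): print(z,m.sum(),np.round(Q[m].mean(0),4),np.round(np.argwhere(m).mean(0)))
bb=b&(Q[...,2]<.0095); print(cv2.minAreaRect((Q[bb][:,:2]*1000).astype(np.float32)))
print('cam',d['E'][:3,3])
```

```text
t 5.1 shift [ 0.0001  0.0006 -0.0014] turn [ 0.    -0.     0.001] mm 1 deg 0.0 q [0.178 0.064 1.965 0.    1.113 0.287] pos [0.4725 0.165  0.0989] F [-0.1 -0.4 -2.4] op 0.029
0.007 2875 [0.4806 0.2666 0.0075] [ 60. 308.]
0.013 39 [0.4821 0.2645 0.0133] [ 63. 310.]
0.018 46 [0.4826 0.2662 0.0179] [ 59. 311.]
0.023 49 [0.4826 0.268  0.0228] [ 56. 310.]
0.028 51 [0.4825 0.2698 0.0278] [ 51. 310.]
0.033 14 [0.4832 0.2717 0.0336] [ 47. 311.]
0.038 288 [0.4833 0.2753 0.0386] [ 39. 310.]
((481.7679748535156, 266.4849548339844), (43.33995056152344, 42.80867004394531), 84.0796890258789)
cam [0.48106697 0.24376636 0.24198141]
```

View pics/w4.png

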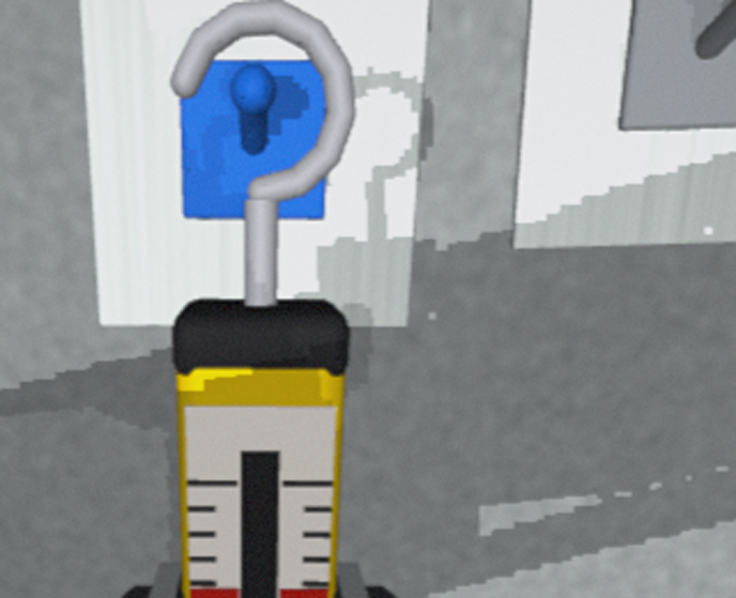

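The crop shows the open eye with the blue ball at crop (253,90), inside the eye (centre about crop (262,97)), and the mouth on the left. Computing the descent along the leaning peg.

Run:
```python
from h import *
import pickle
d=pickle.load(open('w3.pkl','rb'))
e=plane(d,200+262/2.3,97/2.3,.106); print('eye',e)
t=np.array([.4725,.165]); off=e[:2]-t; print('off',off, 'model',.098*np.array([np.cos(np.radians(83.7)),np.sin(np.radians(83.7))]))
for tip,z in (((.4833,.2755),.075),((.4833,.2755),.043),((.4822,.2665),.0095)):
    go([*(np.array(tip)-off),z],Rd(-6.1))
```

```text
eye [0.48389299 0.26344448 0.106     ]
off [0.01139299 0.09844448] model [0.01075396 0.09740817]
t 5.15 shift [ 0.0148 -0.0024  0.0298] turn [ 0.    -0.    -0.005] mm 27 deg 0.1 q [ 0.178  0.064  1.965 -0.     1.113  0.287] pos [0.4725 0.165  0.0989] F [ 0.2  0.1 -2.5] op 0.0286
t 5.15 shift [ 0.0148 -0.0024  0.0698] turn [ 0.    -0.    -0.005] mm 57 deg 0.1 q [ 0.178  0.064  1.965 -0.     1.113  0.287] pos [0.4725 0.165  0.0989] F [ 0.2  0.1 -2.5] op 0.0286
t 5.15 shift [ 0.0035 -0.0026  0.1117] turn [ 0.    -0.    -0.005] mm 89 deg 0.1 q [ 0.178  0.064  1.965 -0.     1.113  0.287] pos [0.4725 0.165  0.0989] F [ 0.2  0.1 -2.5] op 0.0286
```

Request:
carry_out(rows=[{"x": 0.0148, "y": -0.0025, "z": 0.02, "ax": 0, "ay": 0, "az": 0, "fingers": 0}, {"x": 0.0148, "y": -0.0025, "z": 0.04, "ax": 0, "ay": 0, "az": 0, "fingers": 0}, {"x": 0.0148, "y": -0.0025, "z": 0.06, "ax": 0, "ay": 0, "az": 0, "fingers": 0}, {"x": 0.0145, "y": -0.0025, "z": 0.075, "ax": 0, "ay": 0, "az": 0, "fingers": 0}, {"x": 0.014, "y": -0.0025, "z": 0.085, "ax": 0, "ay": 0, "az": 0, "fingers": 0}, {"x": 0.0115, "y": -0.0025, "z": 0.093, "ax": 0, "ay": 0, "az": 0, "fingers": 0}, {"x": 0.009, "y": -0.0025, "z": 0.1, "ax": 0, "ay": 0, "az": 0, "fingers": 0}, {"x": 0.0065, "y": -0.0025, "z": 0.106, "ax": 0, "ay": 0, "az": 0, "fingers": 0}])

```text
t: 5.95
eef_pos: [0.4714, 0.1703, 0.014]
tool_rot: [2.339, 2.097, 0.001]
wrist_force: [-0.2, 0.8, -2.4]
opening: 0.0287
grip_force: 60.4
```

Request:
carry_out(rows=[{"x": -0.003, "y": 0, "z": 0.006, "ax": 0, "ay": 0, "az": 0, "fingers": 0}, {"x": -0.003, "y": 0, "z": 0.006, "ax": 0, "ay": 0, "az": 0, "fingers": 0}, {"x": -0.003, "y": 0, "z": 0.006, "ax": 0, "ay": 0, "az": 0, "fingers": 0}, {"x": -0.003, "y": 0, "z": 0.006, "ax": 0, "ay": 0, "az": 0, "fingers": 0}, {"x": -0.003, "y": 0, "z": 0.006, "ax": 0, "ay": 0, "az": 0, "fingers": 0}, {"x": -0.003, "y": 0, "z": 0.006, "ax": 0, "ay": 0, "az": 0, "fingers": 0}, {"x": -0.003, "y": 0, "z": 0.006, "ax": 0, "ay": 0, "az": 0, "fingers": 0}, {"x": -0.003, "y": 0, "z": 0.006, "ax": 0, "ay": 0, "az": 0, "fingers": 0}])

```text
t: 6.75
eef_pos: [0.4708, 0.1681, 0.0093]
tool_rot: [2.339, 2.097, 0.0]
wrist_force: [0.6, -0.0, -3.0]
opening: 0.0288
grip_force: 60.3
```

Run:
```python
from h import *
import pickle
go([.471,.168,.0095],Rd(-6.1))
d=cam('wrist'); pickle.dump(d,open('w4.pkl','wb')); save(d,'w5',(240,60,400,180),4)
```

```text
t 6.75 shift [-0.0001  0.0002 -0.0003] turn [ 0.    -0.    -0.005] mm 0 deg 0.1 q [ 0.185  0.212  2.001 -0.     0.928  0.294] pos [0.4708 0.1681 0.0093] F [ 0.6 -0.  -3. ] op 0.0288
```

View pics/w5.png

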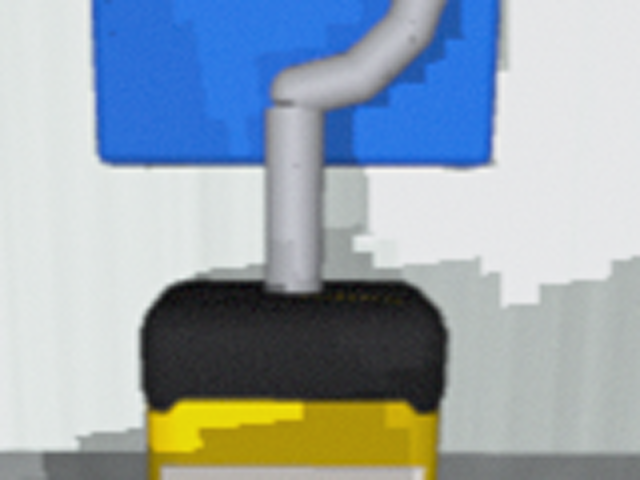

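The crop shows the rod and housing lined up with the base; the eye itself is just above the crop. No contact force, so the eye sits round the peg as computed. Releasing and lifting.

Request:
carry_out(rows=[{"x": 0, "y": 0, "z": 0, "ax": 0, "ay": 0, "az": 0, "fingers": 0.45}, {"x": 0, "y": 0, "z": 0, "ax": 0, "ay": 0, "az": 0, "fingers": 0.6}, {"x": 0, "y": 0, "z": 0, "ax": 0, "ay": 0, "az": 0, "fingers": 0.7}, {"x": 0, "y": 0, "z": 0, "ax": 0, "ay": 0, "az": 0, "fingers": 0.7}, {"x": 0, "y": 0, "z": -0.03, "ax": 0, "ay": 0, "az": 0, "fingers": 0.7}, {"x": 0, "y": 0, "z": -0.08, "ax": 0, "ay": 0, "az": 0, "fingers": 0.7}, {"x": 0, "y": 0, "z": -0.14, "ax": 0, "ay": 0, "az": 0, "fingers": 0.7}, {"x": 0, "y": 0, "z": -0.18, "ax": 0, "ay": 0, "az": 0, "fingers": 0.7}])

```text
t: 7.6
eef_pos: [0.4719, 0.1683, 0.1566]
tool_rot: [2.338, 2.096, 0.005]
wrist_force: [0.6, 0.4, 0.9]
opening: 0.0597
grip_force: 0.0
```

Request:
carry_out(rows=[{"x": 0, "y": 0, "z": -0.01, "ax": 0, "ay": 0, "az": 0, "fingers": 0.45}, {"x": -0.02, "y": 0, "z": -0.01, "ax": 0, "ay": 0, "az": -0.2, "fingers": 0.45}, {"x": -0.04, "y": 0, "z": -0.01, "ax": 0, "ay": 0, "az": -0.4, "fingers": 0.45}, {"x": -0.06, "y": 0, "z": -0.01, "ax": 0, "ay": 0, "az": -0.6, "fingers": 0.45}, {"x": -0.08, "y": 0, "z": -0.01, "ax": 0, "ay": 0, "az": -0.8, "fingers": 0.45}, {"x": -0.1, "y": 0, "z": -0.01, "ax": 0, "ay": 0, "az": -1, "fingers": 0.45}, {"x": -0.1, "y": 0, "z": -0.01, "ax": 0, "ay": 0, "az": -1, "fingers": 0.45}, {"x": -0.1, "y": 0, "z": -0.01, "ax": 0, "ay": 0, "az": -1, "fingers": 0.45}])

```text
t: 8.4
eef_pos: [0.4617, 0.0886, 0.1605]
tool_rot: [-1.751, -2.607, 0.0]
wrist_force: [-0.4, 0.7, 0.1]
opening: 0.0383
grip_force: 0.0
```

Run:
```python
from h import *
import pickle
go([.4585,.0538,.15],Rd(83.9))
d=cam('wrist'); pickle.dump(d,open('w5.pkl','wb')); save(d,'w6')
P=cloud(d)
c=P[inbox(P,.40,.56,0,.245,.018,.036)]; print(len(c),cv2.minAreaRect((c[:,:2]*1000).astype(np.float32)))
y=(yel(d)>0)&inbox(P,.40,.56,0.05,.245,.012,.036); print(cv2.minAreaRect((P[y][:,:2]*1000).astype(np.float32)))
for a in (.1,.13,.16,.19,.22): 
    m=inbox(P,.4,.56,a-.01,a+.01,.018,.036); print(a,np.round(np.nanmean(P[m],0),4),np.round(np.nanmedian(P[m],0),4))
```

```text
t 8.4 shift [-0.0388 -0.0202  0.0131] turn [-1.000e-03 -2.000e-03 -2.154e+00] mm 37 deg 61.7 q [ 0.021 -0.091  1.991  0.     1.243 -0.366] pos [0.4617 0.0886 0.1605] F [-0.4  0.7  0.1] op 0.0383
5851 ((470.8782653808594, 170.51593017578125), (150.33433532714844, 34.18319320678711), 85.01539611816406)
((470.4296875, 167.2122344970703), (112.28718566894531, 29.506986618041992), 83.13964080810547)
0.1 [0.4644 0.1066 0.0265] [0.4651 0.1068 0.0266]
0.13 [0.4654 0.1301 0.0276] [0.4652 0.1301 0.0278]
0.16 [0.4691 0.1601 0.0282] [0.469  0.1601 0.0285]
0.19 [0.4726 0.1901 0.0291] [0.4725 0.1902 0.0294]
0.22 [0.4762 0.2201 0.0295] [0.476  0.2202 0.0297]
```

View pics/w6.png

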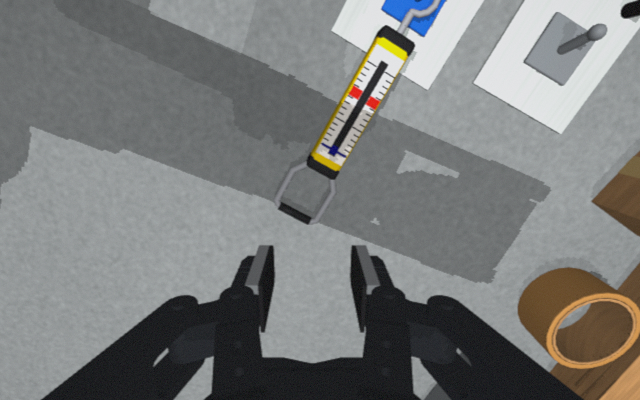

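The scale lies with its hook on the blue base, handle sleeve at (296,212), pointer at zero at (333,151). Turning to straddle the crossbar.

Request:
carry_out(rows=[{"x": -0.01, "y": 0, "z": 0.005, "ax": 0, "ay": 0, "az": -0.25, "fingers": 0.45}, {"x": -0.02, "y": -0.01, "z": 0.01, "ax": 0, "ay": 0, "az": -0.5, "fingers": 0.45}, {"x": -0.03, "y": -0.02, "z": 0.013, "ax": 0, "ay": 0, "az": -0.8, "fingers": 0.45}, {"x": -0.039, "y": -0.02, "z": 0.013, "ax": 0, "ay": 0, "az": -1, "fingers": 0.45}, {"x": -0.039, "y": -0.02, "z": 0.013, "ax": 0, "ay": 0, "az": -1, "fingers": 0.45}, {"x": -0.039, "y": -0.02, "z": 0.013, "ax": 0, "ay": 0, "az": -1, "fingers": 0.45}, {"x": -0.039, "y": -0.02, "z": 0.013, "ax": 0, "ay": 0, "az": -1, "fingers": 0.45}, {"x": -0.039, "y": -0.02, "z": 0.013, "ax": 0, "ay": 0, "az": -1, "fingers": 0.45}])

```text
t: 9.25
eef_pos: [0.4592, 0.0541, 0.1508]
tool_rot: [-1.049, -2.961, -0.0]
wrist_force: [0.2, -0.5, 0.6]
opening: 0.0385
grip_force: 0.0
```

Request:
carry_out(rows=[{"x": 0, "y": 0, "z": 0, "ax": 0, "ay": 0, "az": -0.3, "fingers": 0.45}, {"x": 0, "y": 0, "z": 0, "ax": 0, "ay": 0, "az": -0.6, "fingers": 0.45}, {"x": 0, "y": 0, "z": 0, "ax": 0, "ay": 0, "az": -0.9, "fingers": 0.45}, {"x": 0, "y": 0, "z": 0, "ax": 0, "ay": 0, "az": -1, "fingers": 0.45}, {"x": 0, "y": 0, "z": 0, "ax": 0, "ay": 0, "az": -1, "fingers": 0.45}, {"x": 0, "y": 0, "z": 0, "ax": 0, "ay": 0, "az": -1, "fingers": 0.45}, {"x": 0, "y": 0, "z": 0, "ax": 0, "ay": 0, "az": -1, "fingers": 0.45}, {"x": 0, "y": 0, "z": 0, "ax": 0, "ay": 0, "az": -1, "fingers": 0.45}])

```text
t: 10.05
eef_pos: [0.4592, 0.0537, 0.1508]
tool_rot: [0.283, 3.129, 0.0]
wrist_force: [0.3, -0.0, -0.2]
opening: 0.0385
grip_force: 0.0
```

Run:
```python
from h import *
import pickle
d=pickle.load(open('w5.pkl','rb')); print('bar px',plane(d,296,212,.016))
d=cam('wrist'); pickle.dump(d,open('w6.pkl','wb')); P=cloud(d)
m=inbox(P,.38,.54,-.02,.09,.008,.030); k,lab,stt,cen=cv2.connectedComponentsWithStats(m.astype(np.uint8))
for i in range(1,k):
    if stt[i,4]>60: print(stt[i],np.round(np.nanmin(P[lab==i],0),4),np.round(np.nanmax(P[lab==i],0),4))
c=P[m]; 
for a in np.arange(.04,.085,.005):
    g=c[abs(c[:,1]-a)<.0025]; print(round(a,3),len(g),np.round(g.min(0),4) if len(g) else '',np.round(g.max(0),4) if len(g) else '')
go([.458,.054,.06],Rd(83.3)); go([.458,.054,.0045],Rd(83.3))
```

```text
bar px [0.4575793 0.0563839 0.016    ]
[307 155  49  54 872] [0.4325 0.0482 0.0112] [0.4858 0.0899 0.0178]
0.04 0  
0.045 0  
0.05 121 [0.4395 0.0482 0.0125] [0.4782 0.0525 0.0175]
0.055 246 [0.4348 0.0525 0.012 ] [0.481  0.0575 0.0178]
0.06 106 [0.4325 0.0575 0.0119] [0.4819 0.0624 0.017 ]
0.065 72 [0.4331 0.0626 0.0115] [0.4837 0.0675 0.0169]
0.07 73 [0.4333 0.0676 0.0112] [0.484  0.0724 0.0172]
0.075 72 [0.4339 0.0726 0.0121] [0.4834 0.0775 0.0171]
0.08 68 [0.4346 0.0776 0.013 ] [0.4847 0.0825 0.0169]
t 10.1 shift [1.600e-03 1.000e-04 1.136e-01] turn [-0.     0.    -0.127] mm 91 deg 3.6 q [-0.054 -0.101  2.019 -0.     1.223 -1.445] pos [0.4592 0.0537 0.1508] F [-1.1  0.7  0.3] op 0.0386
t 10.1 shift [1.600e-03 1.000e-04 1.829e-01] turn [-0.     0.    -0.127] mm 146 deg 3.6 q [-0.054 -0.101  2.019 -0.     1.223 -1.445] pos [0.4592 0.0537 0.1508] F [-1.1  0.7  0.3] op 0.0386
```

Request:
carry_out(rows=[{"x": 0.0015, "y": 0, "z": 0.03, "ax": 0, "ay": 0, "az": -0.127, "fingers": 0.45}, {"x": 0.0015, "y": 0, "z": 0.07, "ax": 0, "ay": 0, "az": -0.127, "fingers": 0.45}, {"x": 0.0015, "y": 0, "z": 0.11, "ax": 0, "ay": 0, "az": -0.127, "fingers": 0.45}, {"x": 0.0015, "y": 0, "z": 0.14, "ax": 0, "ay": 0, "az": -0.127, "fingers": 0.45}, {"x": 0.0015, "y": 0, "z": 0.16, "ax": 0, "ay": 0, "az": -0.127, "fingers": 0.45}, {"x": 0.0015, "y": 0, "z": 0.175, "ax": 0, "ay": 0, "az": -0.127, "fingers": 0.45}, {"x": 0.0015, "y": 0, "z": 0.183, "ax": 0, "ay": 0, "az": -0.127, "fingers": 0.45}, {"x": 0.0015, "y": 0, "z": 0.183, "ax": 0, "ay": 0, "az": -0.127, "fingers": 0.45}])

```text
t: 10.9
eef_pos: [0.4577, 0.0538, 0.0039]
tool_rot: [-0.183, -3.135, 0.0]
wrist_force: [0.2, 0.4, -0.1]
opening: 0.0382
grip_force: 0.0
```

Request:
carry_out(rows=[{"x": 0, "y": 0, "z": 0, "ax": 0, "ay": 0, "az": 0, "fingers": 0.4}, {"x": 0, "y": 0, "z": 0, "ax": 0, "ay": 0, "az": 0, "fingers": 0.3}, {"x": 0, "y": 0, "z": 0, "ax": 0, "ay": 0, "az": 0, "fingers": 0.2}, {"x": 0, "y": 0, "z": 0, "ax": 0, "ay": 0, "az": 0, "fingers": 0.1}, {"x": 0, "y": 0, "z": 0, "ax": 0, "ay": 0, "az": 0, "fingers": 0}, {"x": 0, "y": 0, "z": 0, "ax": 0, "ay": 0, "az": 0, "fingers": 0}, {"x": 0, "y": 0, "z": 0, "ax": 0, "ay": 0, "az": 0, "fingers": 0}, {"x": 0, "y": 0, "z": 0, "ax": 0, "ay": 0, "az": 0, "fingers": 0}])

```text
t: 11.7
eef_pos: [0.4585, 0.0538, 0.0048]
tool_rot: [0.183, 3.135, 0.0]
wrist_force: [0.2, 0.2, 3.3]
opening: 0.0032
grip_force: 59.0
```

Run:
```python
from h import *
import pickle
u=np.array([np.cos(np.radians(83.4)),np.sin(np.radians(83.4))])
peg=np.array([.4823,.2675]); bar0=peg-(.007+.098+.115)*u; print('bar at taut',bar0,'at 50',bar0-.05*u)
go([*(bar0-.02*u),.0045],Rd(83.3)); go([*(bar0-.05*u),.0045],Rd(83.3))
d=cam('wrist'); pickle.dump(d,open('w7.pkl','wb')); save(d,'w7'); H=hsv(d)
P=cloud(d); 
box=inbox(P,.44,.51,.08,.26,.02,.035)
red=box&((H[...,0]<8)|(H[...,0]>172))&(H[...,1]>140); blu=box&(H[...,0]>105)&(H[...,0]<130)&(H[...,1]>100)
for n,m in(('red',red),('ptr',blu)):
    print(n,m.sum(),np.round(np.nanmean(P[m],0),4) if m.any() else '', np.round(np.mean(np.argwhere(m),0)) if m.any() else '')
```

```text
bar at taut [0.45701383 0.04895799] at 50 [ 0.45126697 -0.00071065]
t 11.7 shift [ 0.0011 -0.0312  0.0003] turn [0.    0.002 0.001] mm 25 deg 0.1 q [-0.054  0.138  2.1    0.     0.903 -1.509] pos [0.4585 0.0538 0.0048] F [0.2 0.2 3.3] op 0.0032
t 11.7 shift [ 0.0011 -0.0687  0.0003] turn [0.    0.002 0.001] mm 55 deg 0.1 q [-0.054  0.138  2.1    0.     0.903 -1.509] pos [0.4585 0.0538 0.0048] F [0.2 0.2 3.3] op 0.0032
red 748 [0.4708 0.1775 0.0297] [284. 599.]
ptr 426 [0.465  0.1276 0.0287] [283. 482.]
```

Pointer and band measured 50 mm apart, so the scale reads zero. Pulling to about 20 mm first.

Request:
carry_out(rows=[{"x": 0, "y": -0.004, "z": 0, "ax": 0, "ay": 0, "az": 0, "fingers": 0}, {"x": 0, "y": -0.008, "z": 0, "ax": 0, "ay": 0, "az": 0, "fingers": 0}, {"x": 0, "y": -0.012, "z": 0, "ax": 0, "ay": 0, "az": 0, "fingers": 0}, {"x": 0, "y": -0.016, "z": 0, "ax": 0, "ay": 0, "az": 0, "fingers": 0}, {"x": 0, "y": -0.02, "z": 0, "ax": 0, "ay": 0, "az": 0, "fingers": 0}, {"x": 0, "y": -0.024, "z": 0, "ax": 0, "ay": 0, "az": 0, "fingers": 0}, {"x": 0, "y": -0.028, "z": 0, "ax": 0, "ay": 0, "az": 0, "fingers": 0}, {"x": 0, "y": -0.031, "z": 0, "ax": 0, "ay": 0, "az": 0, "fingers": 0}])

```text
t: 12.55
eef_pos: [0.4556, 0.0306, 0.0048]
tool_rot: [0.184, 3.135, 0.005]
wrist_force: [1.6, 10.2, 4.9]
opening: 0.0027
grip_force: 59.3
```

```bash
cat > ext.py <<'E'
from h import *
import sys
s=status.sense(); d=cam('wrist'); H=hsv(d); P=cloud(d)
box=inbox(P,.43,.51,.0,.26,.015,.035)
red=box&((H[...,0]<8)|(H[...,0]>172))&(H[...,1]>140); blu=box&(H[...,0]>105)&(H[...,0]<130)&(H[...,1]>100)
r,b=[np.nanmean(P[m],0) for m in(red,blu)]
u=np.array([np.cos(np.radians(83.4)),np.sin(np.radians(83.4))])
print('t',s['t'],'ext mm',round(1000*(.0502-(r-b)[:2]@u),1),'red',np.round(r,4),red.sum(),'ptr',np.round(b,4),blu.sum(),'ptr rows/cols',np.round(np.argwhere(blu).mean(0)),np.round(np.argwhere(red).mean(0)))
bar=np.array([.45701,.04896]); print('ext by pose',1000*(bar-s['eef_pos'][:2])@u,'F',s['wrist_force'],'pos',s['eef_pos'],'op',s['opening'])
if len(sys.argv)>1: save(d,sys.argv[1])
E
python3 ext.py
```

```text
t 12.55 ext mm 21.1 red [0.4678 0.1545 0.0296] 740 ptr [0.4649 0.1255 0.0292] 448 ptr rows/cols [283. 532.] [283. 599.]
ext by pose 18.377495308723642 F [ 1.59802515 10.20690161  4.86501455] pos [0.45558822 0.03062441 0.00476256] op 0.0027317910770765052
```

Request:
carry_out(rows=[{"x": 0, "y": -0.005, "z": 0, "ax": 0, "ay": 0, "az": 0, "fingers": 0}, {"x": 0, "y": -0.01, "z": 0, "ax": 0, "ay": 0, "az": 0, "fingers": 0}, {"x": 0, "y": -0.015, "z": 0, "ax": 0, "ay": 0, "az": 0, "fingers": 0}, {"x": 0, "y": -0.02, "z": 0, "ax": 0, "ay": 0, "az": 0, "fingers": 0}, {"x": 0, "y": -0.024, "z": 0, "ax": 0, "ay": 0, "az": 0, "fingers": 0}, {"x": 0, "y": -0.027, "z": 0, "ax": 0, "ay": 0, "az": 0, "fingers": 0}, {"x": 0, "y": -0.03, "z": 0, "ax": 0, "ay": 0, "az": 0, "fingers": 0}, {"x": 0, "y": -0.031, "z": 0, "ax": 0, "ay": 0, "az": 0, "fingers": 0}])

```text
t: 13.4
eef_pos: [0.4529, 0.0071, 0.0049]
tool_rot: [0.185, 3.135, 0.008]
wrist_force: [1.7, 16.4, 7.2]
opening: 0.0033
grip_force: 59.6
```

```bash
python3 ext.py w8; python3 ext.py
```

```text
t 13.4 ext mm 44.2 red [0.465  0.1316 0.0294] 616 ptr [0.4648 0.1256 0.0297] 448 ptr rows/cols [283. 586.] [282. 600.]
ext by pose 42.056119287174994 F [ 1.66406745 16.44968837  7.24464309] pos [0.45285843 0.00710366 0.00488788] op 0.003268657617787707
t 13.45 ext mm 44.1 red [0.4651 0.1316 0.0294] 609 ptr [0.4648 0.1255 0.0297] 445 ptr rows/cols [283. 587.] [282. 600.]
ext by pose 42.139110666853405 F [ 1.58302205 15.63152541  7.18125905] pos [0.45288588 0.00701694 0.0049097 ] op 0.0029547100705452534
```

Request:
carry_out(rows=[{"x": 0, "y": -0.002, "z": 0, "ax": 0, "ay": 0, "az": 0, "fingers": 0}, {"x": 0, "y": -0.004, "z": 0, "ax": 0, "ay": 0, "az": 0, "fingers": 0}, {"x": 0, "y": -0.006, "z": 0, "ax": 0, "ay": 0, "az": 0, "fingers": 0}, {"x": 0, "y": -0.0075, "z": 0, "ax": 0, "ay": 0, "az": 0, "fingers": 0}, {"x": 0, "y": -0.0075, "z": 0, "ax": 0, "ay": 0, "az": 0, "fingers": 0}, {"x": 0, "y": -0.0075, "z": 0, "ax": 0, "ay": 0, "az": 0, "fingers": 0}, {"x": 0, "y": -0.0075, "z": 0, "ax": 0, "ay": 0, "az": 0, "fingers": 0}, {"x": 0, "y": -0.0075, "z": 0, "ax": 0, "ay": 0, "az": 0, "fingers": 0}])

```text
t: 14.3
eef_pos: [0.4522, 0.0014, 0.005]
tool_rot: [0.184, 3.135, 0.008]
wrist_force: [2.6, 17.1, 7.8]
opening: 0.0027
grip_force: 59.6
```

Run:
```python
import runpy,sys
sys.argv=['x','w9']; g=runpy.run_path('ext.py'); d=g['d']; g['save'](d,'w9',(540,250,640,320),6)
```

```text
t 14.3 ext mm 50.9 red [0.4639 0.1247 0.0293] 483 ptr [0.4648 0.1253 0.0299] 422 ptr rows/cols [283. 599.] [281. 597.]
ext by pose 47.7748093926556 F [ 2.57929334 17.07921241  7.78907859] pos [0.45222854 0.0014197  0.00495899] op 0.002722616433045802
```

View pics/w9.png

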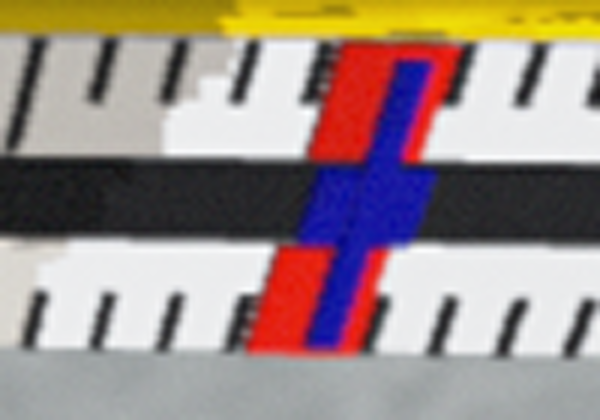

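The pointer line stands inside the red band, about 1 mm towards its far side of centre (crop upper line at 413; band 335 to 460). Holding.

Request:
carry_out(rows=[{"x": 0, "y": 0, "z": 0, "ax": 0, "ay": 0, "az": 0, "fingers": 0}, {"x": 0, "y": 0, "z": 0, "ax": 0, "ay": 0, "az": 0, "fingers": 0}, {"x": 0, "y": 0, "z": 0, "ax": 0, "ay": 0, "az": 0, "fingers": 0}, {"x": 0, "y": 0, "z": 0, "ax": 0, "ay": 0, "az": 0, "fingers": 0}, {"x": 0, "y": 0, "z": 0, "ax": 0, "ay": 0, "az": 0, "fingers": 0}, {"x": 0, "y": 0, "z": 0, "ax": 0, "ay": 0, "az": 0, "fingers": 0}, {"x": 0, "y": 0, "z": 0, "ax": 0, "ay": 0, "az": 0, "fingers": 0}, {"x": 0, "y": 0, "z": 0, "ax": 0, "ay": 0, "az": 0, "fingers": 0}])

```text
t: 15.15
eef_pos: [0.4523, 0.0014, 0.005]
tool_rot: [0.184, 3.135, 0.008]
wrist_force: [2.0, 16.8, 9.1]
opening: 0.0028
grip_force: 59.6
```

Request:
carry_out(rows=[{"x": 0, "y": 0, "z": 0, "ax": 0, "ay": 0, "az": 0, "fingers": 0}, {"x": 0, "y": 0, "z": 0, "ax": 0, "ay": 0, "az": 0, "fingers": 0}, {"x": 0, "y": 0, "z": 0, "ax": 0, "ay": 0, "az": 0, "fingers": 0}, {"x": 0, "y": 0, "z": 0, "ax": 0, "ay": 0, "az": 0, "fingers": 0}, {"x": 0, "y": 0, "z": 0, "ax": 0, "ay": 0, "az": 0, "fingers": 0}, {"x": 0, "y": 0, "z": 0, "ax": 0, "ay": 0, "az": 0, "fingers": 0}, {"x": 0, "y": 0, "z": 0, "ax": 0, "ay": 0, "az": 0, "fingers": 0}, {"x": 0, "y": 0, "z": 0, "ax": 0, "ay": 0, "az": 0, "fingers": 0}])

```text
t: 15.95
eef_pos: [0.4522, 0.0014, 0.0049]
tool_rot: [0.185, 3.135, 0.008]
wrist_force: [1.4, 17.0, 8.0]
opening: 0.0027
grip_force: 59.6
```

```bash
python3 ext.py
```

```text
t 15.95 ext mm 51.1 red [0.4639 0.1247 0.0293] 480 ptr [0.4648 0.1255 0.0298] 420 ptr rows/cols [283. 600.] [281. 597.]
ext by pose 47.78244231478309 F [ 1.39309661 17.00941488  8.0475911 ] pos [0.45218314 0.00141727 0.00493609] op 0.0026801672571401445
```

Request:
carry_out(rows=[{"x": 0, "y": 0.003, "z": 0, "ax": 0, "ay": 0, "az": 0, "fingers": 0}, {"x": 0, "y": 0.006, "z": 0, "ax": 0, "ay": 0, "az": 0, "fingers": 0}, {"x": 0, "y": 0.009, "z": 0, "ax": 0, "ay": 0, "az": 0, "fingers": 0}, {"x": 0, "y": 0.012, "z": 0, "ax": 0, "ay": 0, "az": 0, "fingers": 0}, {"x": 0, "y": 0.015, "z": 0, "ax": 0, "ay": 0, "az": 0, "fingers": 0}, {"x": 0, "y": 0.018, "z": 0, "ax": 0, "ay": 0, "az": 0, "fingers": 0}, {"x": 0, "y": 0.021, "z": 0, "ax": 0, "ay": 0, "az": 0, "fingers": 0}, {"x": 0, "y": 0.024, "z": 0, "ax": 0, "ay": 0, "az": 0, "fingers": 0}])

```text
t: 16.8
eef_pos: [0.4544, 0.0177, 0.0049]
tool_rot: [0.183, 3.135, 0.0]
wrist_force: [1.3, 0.7, 6.5]
opening: 0.0028
grip_force: 59.5
```

Request:
carry_out(rows=[{"x": 0, "y": 0.003, "z": 0, "ax": 0, "ay": 0, "az": 0, "fingers": 0}, {"x": 0, "y": 0.006, "z": 0, "ax": 0, "ay": 0, "az": 0, "fingers": 0}, {"x": 0, "y": 0.009, "z": 0, "ax": 0, "ay": 0, "az": 0, "fingers": 0}, {"x": 0, "y": 0.012, "z": 0, "ax": 0, "ay": 0, "az": 0, "fingers": 0}, {"x": 0, "y": 0.015, "z": 0, "ax": 0, "ay": 0, "az": 0, "fingers": 0}, {"x": 0, "y": 0.018, "z": 0, "ax": 0, "ay": 0, "az": 0, "fingers": 0}, {"x": 0, "y": 0.021, "z": 0, "ax": 0, "ay": 0, "az": 0, "fingers": 0}, {"x": 0, "y": 0.024, "z": 0, "ax": 0, "ay": 0, "az": 0, "fingers": 0}])

```text
t: 17.6
eef_pos: [0.4565, 0.0362, 0.0048]
tool_rot: [0.182, 3.136, -0.001]
wrist_force: [-1.1, -2.7, 6.3]
opening: 0.0028
grip_force: 59.4
```

Request:
carry_out(rows=[{"x": 0, "y": 0.003, "z": 0, "ax": 0, "ay": 0, "az": 0, "fingers": 0}, {"x": 0, "y": 0.006, "z": 0, "ax": 0, "ay": 0, "az": 0, "fingers": 0}, {"x": 0, "y": 0.009, "z": 0, "ax": 0, "ay": 0, "az": 0, "fingers": 0}, {"x": 0, "y": 0.012, "z": 0, "ax": 0, "ay": 0, "az": 0, "fingers": 0}, {"x": 0, "y": 0.015, "z": 0, "ax": 0, "ay": 0, "az": 0, "fingers": 0}, {"x": 0, "y": 0.018, "z": 0, "ax": 0, "ay": 0, "az": 0, "fingers": 0}, {"x": 0, "y": 0.021, "z": 0, "ax": 0, "ay": 0, "az": 0, "fingers": 0}, {"x": 0, "y": 0.021, "z": 0, "ax": 0, "ay": 0, "az": 0, "fingers": 0}])

```text
t: 18.4
eef_pos: [0.4583, 0.0529, 0.0046]
tool_rot: [0.182, 3.136, -0.002]
wrist_force: [0.1, -4.5, 4.9]
opening: 0.0029
grip_force: 59.5
```

```bash
python3 ext.py
```

```text
t 18.4 ext mm 0.1 red [0.4706 0.1764 0.0299] 759 ptr [0.4649 0.1266 0.0288] 422 ptr rows/cols [283. 483.] [285. 600.]
ext by pose -4.031006680215673 F [ 0.08811609 -4.54655613  4.93178926] pos [0.45826153 0.05287309 0.00461268] op 0.0029062419465847402
```

Pointer back at zero. Now I let go of the handle, lift and turn back for the housing, and meanwhile fit the arm's planar geometry to see how far I can tilt at the stand.

Request:
carry_out(rows=[{"x": 0, "y": 0, "z": 0, "ax": 0, "ay": 0, "az": 0, "fingers": 0.2}, {"x": 0, "y": 0, "z": 0, "ax": 0, "ay": 0, "az": 0, "fingers": 0.4}, {"x": 0, "y": 0, "z": 0, "ax": 0, "ay": 0, "az": 0, "fingers": 0.4}, {"x": 0, "y": 0, "z": 0, "ax": 0, "ay": 0, "az": 0, "fingers": 0.4}, {"x": 0, "y": 0, "z": -0.04, "ax": 0, "ay": 0, "az": 0, "fingers": 0.4}, {"x": 0, "y": 0, "z": -0.08, "ax": 0, "ay": 0, "az": 0, "fingers": 0.4}, {"x": 0, "y": 0, "z": -0.13, "ax": 0, "ay": 0, "az": 0, "fingers": 0.4}, {"x": 0, "y": 0, "z": -0.16, "ax": 0, "ay": 0, "az": 0, "fingers": 0.4}])

```text
t: 19.25
eef_pos: [0.459, 0.0536, 0.1352]
tool_rot: [0.182, 3.133, 0.0]
wrist_force: [1.0, 0.1, 0.6]
opening: 0.0339
grip_force: 0.0
```

Request:
carry_out(rows=[{"x": 0, "y": 0.02, "z": 0, "ax": 0, "ay": 0, "az": 0.25, "fingers": 1}, {"x": 0, "y": 0.05, "z": 0, "ax": 0, "ay": 0, "az": 0.5, "fingers": 1}, {"x": 0, "y": 0.08, "z": 0, "ax": 0, "ay": 0, "az": 0.75, "fingers": 1}, {"x": 0, "y": 0.1, "z": 0, "ax": 0, "ay": 0, "az": 1, "fingers": 1}, {"x": 0, "y": 0.12, "z": 0, "ax": 0, "ay": 0, "az": 1, "fingers": 1}, {"x": 0, "y": 0.14, "z": 0, "ax": 0, "ay": 0, "az": 1, "fingers": 1}, {"x": 0, "y": 0.15, "z": 0, "ax": 0, "ay": 0, "az": 1, "fingers": 1}, {"x": 0, "y": 0.15, "z": 0, "ax": 0, "ay": 0, "az": 1, "fingers": 1}])

```text
t: 20.05
eef_pos: [0.4717, 0.1733, 0.1322]
tool_rot: [-0.95, -2.994, 0.0]
wrist_force: [-0.4, -0.3, -0.2]
opening: 0.0858
grip_force: 0.0
```

Request:
carry_out(rows=[{"x": 0, "y": 0, "z": 0, "ax": 0, "ay": 0, "az": 0.25, "fingers": 1}, {"x": 0, "y": 0, "z": 0, "ax": 0, "ay": 0, "az": 0.5, "fingers": 1}, {"x": 0, "y": 0, "z": 0, "ax": 0, "ay": 0, "az": 0.75, "fingers": 1}, {"x": 0, "y": 0, "z": 0, "ax": 0, "ay": 0, "az": 1, "fingers": 1}, {"x": 0, "y": 0, "z": 0, "ax": 0, "ay": 0, "az": 1, "fingers": 1}, {"x": 0, "y": 0, "z": 0, "ax": 0, "ay": 0, "az": 1, "fingers": 1}, {"x": 0, "y": 0, "z": 0, "ax": 0, "ay": 0, "az": 1, "fingers": 1}, {"x": 0, "y": 0, "z": 0, "ax": 0, "ay": 0, "az": 1, "fingers": 1}])

```text
t: 20.85
eef_pos: [0.4719, 0.1725, 0.1324]
tool_rot: [-1.662, -2.666, 0.0]
wrist_force: [0.4, 0.4, 0.8]
opening: 0.0855
grip_force: 0.0
```

Request:
carry_out(rows=[{"x": 0, "y": 0, "z": 0, "ax": 0, "ay": 0, "az": 0.25, "fingers": 1}, {"x": 0, "y": 0, "z": 0, "ax": 0, "ay": 0, "az": 0.5, "fingers": 1}, {"x": 0, "y": 0, "z": 0, "ax": 0, "ay": 0, "az": 0.75, "fingers": 1}, {"x": 0, "y": 0, "z": 0, "ax": 0, "ay": 0, "az": 1, "fingers": 1}, {"x": 0, "y": 0, "z": 0, "ax": 0, "ay": 0, "az": 1.0, "fingers": 1}, {"x": 0, "y": 0, "z": 0, "ax": 0, "ay": 0, "az": 1, "fingers": 1}, {"x": 0, "y": 0, "z": 0, "ax": 0, "ay": 0, "az": 1, "fingers": 1}, {"x": 0, "y": 0, "z": 0, "ax": 0, "ay": 0, "az": 1, "fingers": 1}])

```text
t: 21.65
eef_pos: [0.4719, 0.1726, 0.1324]
tool_rot: [-2.27, -2.172, -0.0]
wrist_force: [-0.2, 0.6, 0.7]
opening: 0.0855
grip_force: 0.0
```

Run:
```python
from h import *
import pickle
D=np.array([[.221,1.527,.2573,.5691,.2305],[-.107,1.797,.4532,.212,.2695],[-.25,1.923,.437,-.0813,.2683],[.102,2.139,.4397,-.0753,.0055],[.064,1.965,.4725,.165,.0989],[.212,2.001,.4708,.1681,.0093],[-.101,2.019,.4592,.0537,.1508],[.138,2.1,.4585,.0538,.0048]])
A=[];b=[]
for a,c,x,y,z in D:
    A.append([1,0,np.sin(a),np.sin(a+c),np.cos(a+c)]);b.append(np.sqrt(x*x+y*y-.079**2))
    A.append([0,1,np.cos(a),np.cos(a+c),-np.sin(a+c)]);b.append(z)
s,r,k,_=np.linalg.lstsq(np.array(A),np.array(b),rcond=None); print('a1,d1-L,l2,l3,e',np.round(s,4),'res',r,k)
d=cam('wrist'); pickle.dump(d,open('w10.pkl','wb')); P=cloud(d); s=status.sense()
go([.47,.17,.12],Rd(-6.6))
y=(yel(d)>0)&inbox(P,.40,.56,0.05,.25,.012,.036); print('yellow',cv2.minAreaRect((P[y][:,:2]*1000).astype(np.float32)))
for a in (.13,.16,.19,.22): 
    m=inbox(P,.4,.56,a-.01,a+.01,.018,.036); print(a,np.round(np.nanmedian(P[m],0),4))
```

```text
a1,d1-L,l2,l3,e [-2.000e-04 -2.270e-02  4.104e-01  5.475e-01  5.130e-02] res [1.02363162e-06] 5
t 21.7 shift [-0.0034 -0.0022  0.0155] turn [-0.    -0.     0.142] mm 13 deg 4.1 q [0.194 0.023 1.937 0.    1.182 0.238] pos [0.4719 0.1726 0.1324] F [-1.1 -0.9 -0.5] op 0.0855
yellow ((470.7969665527344, 171.04669189453125), (121.46826171875, 29.46519660949707), 83.04705047607422)
0.13 [0.4662 0.1304 0.0279]
0.16 [0.4698 0.1602 0.0286]
0.19 [0.4735 0.1901 0.0294]
0.22 [0.4771 0.2202 0.0298]
```

Run:
```python
from h import *
import pickle
go([.4725,.182,.0055],Rd(-6.9))
D=pickle.load(open('d0.pkl','rb'))
for n in('top','scene'):
    P=cloud(D[n]); 
    post=P[inbox(P,.55,.70,-.42,-.28,.05,.27)]; knob=P[inbox(P,.58,.68,-.40,-.30,.322,.36)]
    print(n,'post',np.round(np.median(post,0),4),len(post),'knob',np.round(np.median(knob,0),4),len(knob))
    m=inbox(P,.50,.612,-.38,-.28,.22,.33); c=P[m]; print(len(c)); print(np.round(c[np.argsort(c[:,0])][::max(1,len(c)//18)],4).tolist())
    f=P[inbox(P,.54,.70,-.42,-.27,.010,.024)]; print('foot',np.round((f.min(0)+f.max(0))/2,4),cv2.minEnclosingCircle((f[:,:2]*1000).astype(np.float32)))
```

```text
t 21.7 shift [0.0117 0.0002 0.1587] turn [-0.    -0.     0.152] mm 127 deg 4.4 q [0.194 0.023 1.937 0.    1.182 0.238] pos [0.4719 0.1726 0.1324] F [-1.1 -0.9 -0.5] op 0.0855
top post [ 0.6209 -0.3431  0.1605] 111 knob [ 0.623  -0.3463  0.328 ] 42
61
[[0.5527, -0.3257, 0.312], [0.5556, -0.326, 0.3113], [0.5576, -0.3256, 0.3137], [0.5648, -0.3291, 0.2982], [0.5699, -0.3283, 0.2905], [0.5724, -0.331, 0.291], [0.5742, -0.3296, 0.2852], [0.576, -0.3318, 0.2882], [0.5803, -0.3357, 0.2829], [0.581, -0.329, 0.2903], [0.5842, -0.3349, 0.2883], [0.5868, -0.3349, 0.289], [0.5898, -0.338, 0.2881], [0.5913, -0.3345, 0.2924], [0.5955, -0.3412, 0.2874], [0.5976, -0.3408, 0.2898], [0.6003, -0.341, 0.2898], [0.6036, -0.3414, 0.2884], [0.6063, -0.3443, 0.2883], [0.609, -0.3417, 0.2887], [0.6116, -0.3417, 0.2894]]
foot [ 0.6166 -0.3501  0.0169] ((619.0198364257812, -354.1307067871094), 83.10691833496094)
scene post [ 0.6294 -0.3471  0.1659] 205 knob [ 0.6289 -0.3478  0.3273] 35
52
[[0.5529, -0.3263, 0.3138], [0.5563, -0.3265, 0.3131], [0.5574, -0.327, 0.3101], [0.5577, -0.3241, 0.3098], [0.559, -0.3252, 0.3028], [0.5595, -0.3286, 0.2997], [0.5615, -0.3261, 0.297], [0.5627, -0.3288, 0.2988], [0.5646, -0.3264, 0.2959], [0.5666, -0.329, 0.2985], [0.5699, -0.3276, 0.2887], [0.5701, -0.3299, 0.2938], [0.5713, -0.3332, 0.2913], [0.574, -0.3335, 0.2899], [0.5797, -0.3306, 0.291], [0.5826, -0.3309, 0.2899], [0.5848, -0.3363, 0.2933], [0.5856, -0.3312, 0.2888], [0.5886, -0.3337, 0.2926], [0.592, -0.3367, 0.2925], [0.5942, -0.3343, 0.2901], [0.595, -0.3398, 0.292], [0.5999, -0.3398, 0.2931], [0.6014, -0.3403, 0.2904], [0.6049, -0.3405, 0.29], [0.6065, -0.3431, 0.2923]]
foot [ 0.625  -0.3472  0.017 ] ((615.2700805664062, -348.65252685546875), 67.45868682861328)
```

Request:
carry_out(rows=[{"x": 0.0117, "y": 0, "z": 0.04, "ax": 0, "ay": 0, "az": 0.15, "fingers": 1}, {"x": 0.0117, "y": 0, "z": 0.08, "ax": 0, "ay": 0, "az": 0.15, "fingers": 1}, {"x": 0.0117, "y": 0, "z": 0.11, "ax": 0, "ay": 0, "az": 0.15, "fingers": 1}, {"x": 0.0117, "y": 0, "z": 0.14, "ax": 0, "ay": 0, "az": 0.15, "fingers": 1}, {"x": 0.0117, "y": 0, "z": 0.159, "ax": 0, "ay": 0, "az": 0.15, "fingers": 1}, {"x": 0.0117, "y": 0, "z": 0.159, "ax": 0, "ay": 0, "az": 0.15, "fingers": 1}, {"x": 0.0117, "y": 0, "z": 0.159, "ax": 0, "ay": 0, "az": 0.15, "fingers": 0.6}, {"x": 0.0117, "y": 0, "z": 0.159, "ax": 0, "ay": 0, "az": 0.15, "fingers": 0.4}])

```text
t: 22.5
eef_pos: [0.4734, 0.1822, 0.0065]
tool_rot: [2.35, 2.083, 0.003]
wrist_force: [0.9, -0.6, 1.0]
opening: 0.0591
grip_force: 0.0
```

Request:
carry_out(rows=[{"x": 0, "y": 0, "z": 0, "ax": 0, "ay": 0, "az": 0, "fingers": 0.3}, {"x": 0, "y": 0, "z": 0, "ax": 0, "ay": 0, "az": 0, "fingers": 0.2}, {"x": 0, "y": 0, "z": 0, "ax": 0, "ay": 0, "az": 0, "fingers": 0}, {"x": 0, "y": 0, "z": 0, "ax": 0, "ay": 0, "az": 0, "fingers": 0}, {"x": 0, "y": 0, "z": 0, "ax": 0, "ay": 0, "az": 0, "fingers": 0}, {"x": 0, "y": 0, "z": 0, "ax": 0, "ay": 0, "az": 0, "fingers": 0}, {"x": 0, "y": 0, "z": 0, "ax": 0, "ay": 0, "az": 0, "fingers": 0}, {"x": 0, "y": 0, "z": 0, "ax": 0, "ay": 0, "az": 0, "fingers": 0}])

```text
t: 23.3
eef_pos: [0.4735, 0.1822, 0.0065]
tool_rot: [2.35, 2.083, 0.003]
wrist_force: [-0.1, 0.3, 6.3]
opening: 0.0289
grip_force: 60.6
```

Request:
carry_out(rows=[{"x": 0.001, "y": 0, "z": -0.005, "ax": 0, "ay": 0, "az": 0, "fingers": 0}, {"x": 0.005, "y": 0, "z": -0.013, "ax": 0, "ay": 0, "az": 0, "fingers": 0}, {"x": 0.009, "y": 0, "z": -0.021, "ax": 0, "ay": 0, "az": 0, "fingers": 0}, {"x": 0.013, "y": 0, "z": -0.029, "ax": 0, "ay": 0, "az": 0, "fingers": 0}, {"x": 0.014, "y": 0, "z": -0.037, "ax": 0, "ay": 0, "az": 0, "fingers": 0}, {"x": 0.014, "y": 0, "z": -0.05, "ax": 0, "ay": 0, "az": 0, "fingers": 0}, {"x": 0.014, "y": 0, "z": -0.075, "ax": 0, "ay": 0, "az": 0, "fingers": 0}, {"x": 0.014, "y": 0, "z": -0.1, "ax": 0, "ay": 0, "az": 0, "fingers": 0}])

```text
t: 24.1
eef_pos: [0.4733, 0.193, 0.0861]
tool_rot: [-2.351, -2.084, 0.001]
wrist_force: [0.4, 0.2, -1.8]
opening: 0.0286
grip_force: 59.6
```

Run:
```python
from h import *
import pickle
d=cam('wrist'); pickle.dump(d,open('w11.pkl','wb')); save(d,'w11'); P=cloud(d); s=status.sense(); H=hsv(d)
Rt=R.from_rotvec(s['tool_rot']); T=Rt.inv().apply((P-s['eef_pos']).reshape(-1,3)).reshape(P.shape)
m=(abs(T[...,1])<.02)&(T[...,2]>-.045)&(T[...,2]<.02)&(T[...,0]>-.02)&(T[...,0]<.16)
c=T[m]
print('scale in tool: x max',c[:,0].max(), 'rod',[ (round(a,3),np.round(np.median(c[abs(c[:,0]-a)<.003],0),4).tolist()) for a in (.02,.03,.04,.06,.07,.075,.08,.095) if (abs(c[:,0]-a)<.003).any()])
y=(yel(d)>0)&m; print('yellow xmax',T[y][:,0].max())
go([.45,-.1,.4],Rd(45)); go([.43,-.28,.4],Rd(73.4))
```

```text
scale in tool: x max 0.0971366482275071 rod [(0.02, [0.0201, -0.0025, -0.0194]), (0.03, [0.0301, -0.0021, -0.0194]), (0.04, [0.0401, -0.0022, -0.0194]), (0.06, [0.06, -0.0022, -0.0094]), (0.07, [0.0698, 0.003, -0.0092]), (0.075, [0.0747, 0.0087, -0.0093]), (0.08, [0.08, 0.0105, -0.0094]), (0.095, [0.0938, -0.0023, -0.0099])]
yellow xmax 0.04902493368004336
t 24.15 shift [-0.3676  0.0138 -0.3882] turn [ 1.100e-02  1.000e-03 -1.812e+00] mm 428 deg 51.9 q [ 0.233  0.104  1.941 -0.     1.092  0.353] pos [0.4759 0.1937 0.0899] F [3.1 2.3 0.6] op 0.0286
t 24.15 shift [-0.594   0.016  -0.3885] turn [ 0.01   0.004 -2.803] mm 568 deg 80.3 q [ 0.233  0.104  1.941 -0.     1.092  0.353] pos [0.4759 0.1937 0.0899] F [3.1 2.3 0.6] op 0.0286
```

```bash
cat >> h.py <<'E'
B=np.array([.5814,-.3341,.292]); dd=np.array([-.958,.286,0]); C=np.array([-.132,-.0015,-.0065])
def tcp(bar,T,yaw=73.4): return np.array(bar)-Rd(yaw,T).apply(C)
E
python3 - <<'E'
from h import *
for T in (0,30,45): print(T,np.round(tcp(B,T),4))
pre=B+[0,0,.11]+.03*dd
go([.46,0.0,.35],Rd(45)); go(tcp(pre,0),Rd(73.4)); go(tcp(pre,30),Rd(73.4,30))
E
```

```text
0 [ 0.4553 -0.295   0.2855]
30 [ 0.4754 -0.3009  0.2204]
45 [ 0.4968 -0.3073  0.1941]
t 24.15 shift [-0.2421  0.0109 -0.3254] turn [ 1.100e-02  1.000e-03 -1.812e+00] mm 325 deg 51.9 q [ 0.233  0.104  1.941 -0.     1.092  0.353] pos [0.4759 0.1937 0.0899] F [3.1 2.3 0.6] op 0.0286
t 24.15 shift [-0.6024  0.0127 -0.3829] turn [ 0.01   0.004 -2.803] mm 571 deg 80.3 q [ 0.233  0.104  1.941 -0.     1.092  0.353] pos [0.4759 0.1937 0.0899] F [3.1 2.3 0.6] op 0.0286
t 24.15 shift [-0.607   0.0381 -0.3014] turn [-0.722 -0.865 -2.737] mm 543 deg 84.8 q [ 0.233  0.104  1.941 -0.     1.092  0.353] pos [0.4759 0.1937 0.0899] F [3.1 2.3 0.6] op 0.0286
```

Request:
carry_out(rows=[{"x": 0, "y": 0, "z": -0.06, "ax": 0, "ay": 0, "az": 0, "fingers": 0}, {"x": -0.03, "y": 0, "z": -0.11, "ax": 0, "ay": 0, "az": -0.15, "fingers": 0}, {"x": -0.07, "y": 0, "z": -0.15, "ax": 0, "ay": 0, "az": -0.3, "fingers": 0}, {"x": -0.11, "y": 0, "z": -0.19, "ax": 0, "ay": 0, "az": -0.45, "fingers": 0}, {"x": -0.15, "y": 0, "z": -0.23, "ax": 0, "ay": 0, "az": -0.6, "fingers": 0}, {"x": -0.19, "y": 0, "z": -0.27, "ax": 0, "ay": 0, "az": -0.8, "fingers": 0}, {"x": -0.22, "y": 0, "z": -0.31, "ax": 0, "ay": 0, "az": -1, "fingers": 0}, {"x": -0.24, "y": 0.01, "z": -0.325, "ax": 0, "ay": 0, "az": -1, "fingers": 0}])

```text
t: 24.95
eef_pos: [0.459, -0.0002, 0.3494]
tool_rot: [1.757, 2.597, 0.003]
wrist_force: [1.6, 0.4, -2.1]
opening: 0.0289
grip_force: 60.6
```

Run:
```python
from h import *
pre=B+[0,0,.11]+.03*dd
go(tcp(pre,0),Rd(73.4))
```

```text
t 24.95 shift [-0.3172 -0.1703 -0.0573] turn [ 0.006  0.011 -1.8  ] mm 292 deg 51.6 q [-0.172 -0.244  1.769 -0.     1.611 -0.553] pos [ 4.590e-01 -2.000e-04  3.494e-01] F [ 1.6  0.4 -2.1] op 0.0289
```

Request:
carry_out(rows=[{"x": -0.02, "y": -0.01, "z": -0.03, "ax": 0, "ay": 0, "az": -0.1, "fingers": 0}, {"x": -0.06, "y": -0.03, "z": -0.057, "ax": 0, "ay": 0, "az": -0.2, "fingers": 0}, {"x": -0.1, "y": -0.05, "z": -0.057, "ax": 0, "ay": 0, "az": -0.35, "fingers": 0}, {"x": -0.14, "y": -0.07, "z": -0.057, "ax": 0, "ay": 0, "az": -0.5, "fingers": 0}, {"x": -0.18, "y": -0.09, "z": -0.057, "ax": 0, "ay": 0, "az": -0.7, "fingers": 0}, {"x": -0.22, "y": -0.12, "z": -0.057, "ax": 0, "ay": 0, "az": -0.9, "fingers": 0}, {"x": -0.26, "y": -0.14, "z": -0.057, "ax": 0, "ay": 0, "az": -1, "fingers": 0}, {"x": -0.29, "y": -0.155, "z": -0.057, "ax": 0, "ay": 0, "az": -1, "fingers": 0}])

```text
t: 25.75
eef_pos: [0.4284, -0.2619, 0.3906]
tool_rot: [-1.064, -2.956, 0.001]
wrist_force: [-0.1, 0.7, -2.6]
opening: 0.0291
grip_force: 60.5
```

Run:
```python
from h import *
pre=B+[0,0,.11]+.03*dd
go(tcp(pre,0),Rd(73.4)); go(tcp(pre,15),Rd(73.4,15)); go(tcp(pre,30),Rd(73.4,30))
```

```text
t 25.75 shift [-0.0177 -0.025  -0.0061] turn [-0.001 -0.    -0.803] mm 25 deg 23.0 q [-0.706 -0.132  1.598 -0.     1.676 -1.585] pos [ 0.4284 -0.2619  0.3906] F [-0.1  0.7 -2.6] op 0.0291
t 25.75 shift [-0.0248 -0.022   0.0363] turn [-0.106 -0.517 -0.799] mm 39 deg 27.4 q [-0.706 -0.132  1.598 -0.     1.676 -1.585] pos [ 0.4284 -0.2619  0.3906] F [-0.1  0.7 -2.6] op 0.0291
t 25.75 shift [-0.0418 -0.0147  0.0753] turn [-0.211 -1.033 -0.785] mm 70 deg 37.7 q [-0.706 -0.132  1.598 -0.     1.676 -1.585] pos [ 0.4284 -0.2619  0.3906] F [-0.1  0.7 -2.6] op 0.0291
```

Request:
carry_out(rows=[{"x": -0.018, "y": -0.025, "z": -0.006, "ax": 0, "ay": 0, "az": -0.3, "fingers": 0}, {"x": -0.018, "y": -0.025, "z": -0.006, "ax": 0, "ay": 0, "az": -0.6, "fingers": 0}, {"x": -0.018, "y": -0.025, "z": -0.006, "ax": 0, "ay": 0, "az": -0.8, "fingers": 0}, {"x": -0.022, "y": -0.022, "z": 0.02, "ax": -0.07, "ay": -0.35, "az": -0.8, "fingers": 0}, {"x": -0.03, "y": -0.02, "z": 0.045, "ax": -0.14, "ay": -0.7, "az": -0.79, "fingers": 0}, {"x": -0.042, "y": -0.015, "z": 0.075, "ax": -0.2, "ay": -1, "az": -0.78, "fingers": 0}, {"x": -0.042, "y": -0.015, "z": 0.075, "ax": -0.2, "ay": -1, "az": -0.78, "fingers": 0}, {"x": -0.042, "y": -0.015, "z": 0.075, "ax": -0.2, "ay": -1, "az": -0.78, "fingers": 0}])

```text
t: 26.55
eef_pos: [0.4455, -0.2894, 0.328]
tool_rot: [0.388, 2.613, -0.098]
wrist_force: [0.1, 0.6, -2.5]
opening: 0.0287
grip_force: 60.6
```

Run:
```python
from h import *
import pickle
pre=B+[0,0,.11]+.03*dd
go(tcp(pre,30),Rd(73.4,30)); s=status.sense(); print('bar',s['eef_pos']+R.from_rotvec(s['tool_rot']).apply(C))
go(tcp(B+[0,0,.055]+.008*dd,30),Rd(73.4,30))
for n in('top','scene'):
    d=cam(n); pickle.dump(d,open('h_'+n+'.pkl','wb')); P=cloud(d); H=hsv(d); save(d,'h_'+n)
    # handle: things above .36 near bar
    m=inbox(P,.50,.64,-.42,-.24,.35,.43); c=P[m]; 
    print(n,len(c)); 
    dark=m&(H[...,2]<70); 
    if dark.any(): print('dark',dark.sum(),np.round(np.median(P[dark],0),4),np.round(P[dark].min(0),4),np.round(P[dark].max(0),4))
    if len(c): print('end toward post', np.round(c[np.argsort(-(c@-dd))][:8],4).tolist())
```

```text
t 26.55 shift [-0.0036 -0.0031 -0.0015] turn [-0.003 -0.04  -0.009] mm 4 deg 1.2 q [-0.904 -0.441  2.031  0.309  1.146 -2.25 ] pos [ 0.4455 -0.2894  0.328 ] F [ 0.1  0.6 -2.5] op 0.0287
bar [ 0.55267546 -0.32358715  0.39734595]
t 26.55 shift [ 0.0055 -0.003   0.072 ] turn [-0.003 -0.04  -0.009] mm 58 deg 1.2 q [-0.904 -0.441  2.031  0.309  1.146 -2.25 ] pos [ 0.4455 -0.2894  0.328 ] F [ 0.1  0.6 -2.5] op 0.0287
top 206
dark 43 [ 0.5077 -0.3095  0.3845] [ 0.5004 -0.3329  0.3683] [ 0.5555 -0.2918  0.4049]
end toward post [[0.5582, -0.3138, 0.3987], [0.5536, -0.3288, 0.396], [0.556, -0.3189, 0.3972], [0.5523, -0.3302, 0.4003], [0.5497, -0.3374, 0.3999], [0.5572, -0.3106, 0.4021], [0.559, -0.3045, 0.3967], [0.5543, -0.3201, 0.4025]]
scene 154
dark 50 [ 0.5092 -0.3129  0.3823] [ 0.504  -0.3335  0.3693] [ 0.559  -0.2944  0.4052]
end toward post [[0.5561, -0.3278, 0.4016], [0.5583, -0.3195, 0.4022], [0.5551, -0.3273, 0.4044], [0.561, -0.3062, 0.3986], [0.5577, -0.3168, 0.4012], [0.5556, -0.3224, 0.4002], [0.559, -0.3108, 0.4052], [0.5515, -0.3358, 0.4024]]
```

Request:
carry_out(rows=[{"x": 0, "y": -0.001, "z": 0.01, "ax": 0, "ay": -0.01, "az": 0, "fingers": 0}, {"x": 0.001, "y": -0.002, "z": 0.02, "ax": 0, "ay": -0.02, "az": 0, "fingers": 0}, {"x": 0.002, "y": -0.003, "z": 0.03, "ax": 0, "ay": -0.04, "az": -0.01, "fingers": 0}, {"x": 0.003, "y": -0.003, "z": 0.042, "ax": 0, "ay": -0.04, "az": -0.01, "fingers": 0}, {"x": 0.004, "y": -0.003, "z": 0.054, "ax": 0, "ay": -0.04, "az": -0.01, "fingers": 0}, {"x": 0.005, "y": -0.003, "z": 0.064, "ax": 0, "ay": -0.04, "az": -0.01, "fingers": 0}, {"x": 0.0055, "y": -0.003, "z": 0.072, "ax": 0, "ay": -0.04, "az": -0.01, "fingers": 0}, {"x": 0.0055, "y": -0.003, "z": 0.072, "ax": 0, "ay": -0.04, "az": -0.01, "fingers": 0}])

```text
t: 27.45
eef_pos: [0.4698, -0.2994, 0.2768]
tool_rot: [0.376, 2.594, -0.104]
wrist_force: [-0.5, 0.0, -2.6]
opening: 0.029
grip_force: 60.6
```

Run:
```python
from h import *
import pickle
s=status.sense(); print('bar',s['eef_pos']+R.from_rotvec(s['tool_rot']).apply(C))
go(tcp(B+[0,0,.02]+.006*dd,30),Rd(73.4,30)); go(tcp(B+[0,0,.002]+0.0*dd,30),Rd(73.4,30)); go(tcp(B+[0,0,-.001]+0.0*dd,30),Rd(73.4,30))
for n in('top','scene'):
    d=cam(n); P=cloud(d); save(d,'i_'+n)
    c=P[inbox(P,.54,.61,-.38,-.28,.318,.39)]
    print(n,len(c),np.round(c[np.argsort(-(c@-dd))][:14],4).tolist())
```

```text
bar [ 0.57585994 -0.33228198  0.34857807]
t 27.45 shift [0.0231 0.0003 0.0393] turn [-0.002  0.002  0.005] mm 36 deg 0.2 q [-0.88  -0.356  2.072  0.336  1.003 -2.284] pos [ 0.4698 -0.2994  0.2768] F [-0.5  0.  -2.6] op 0.029
t 27.45 shift [0.0279 0.0003 0.0625] turn [-0.002  0.002  0.005] mm 55 deg 0.2 q [-0.88  -0.356  2.072  0.336  1.003 -2.284] pos [ 0.4698 -0.2994  0.2768] F [-0.5  0.  -2.6] op 0.029
t 27.45 shift [0.0298 0.0004 0.0658] turn [-0.002  0.002  0.005] mm 58 deg 0.2 q [-0.88  -0.356  2.072  0.336  1.003 -2.284] pos [ 0.4698 -0.2994  0.2768] F [-0.5  0.  -2.6] op 0.029
top 120 [[0.5792, -0.3305, 0.3477], [0.5795, -0.328, 0.3471], [0.5754, -0.3398, 0.3507], [0.5736, -0.3429, 0.3477], [0.5803, -0.3192, 0.3534], [0.5754, -0.3346, 0.3512], [0.5759, -0.3324, 0.3498], [0.5782, -0.3245, 0.3515], [0.5722, -0.3444, 0.3522], [0.5745, -0.3365, 0.3538], [0.5822, -0.3101, 0.348], [0.5815, -0.3122, 0.3502], [0.5802, -0.3165, 0.3539], [0.5761, -0.33, 0.3491]]
scene 65 [[0.5762, -0.3442, 0.353], [0.5789, -0.3308, 0.3492], [0.5812, -0.3196, 0.3495], [0.5745, -0.3417, 0.3508], [0.573, -0.3468, 0.3543], [0.5728, -0.3474, 0.3501], [0.5835, -0.3111, 0.3503], [0.5784, -0.3275, 0.3522], [0.5814, -0.3168, 0.3492], [0.5823, -0.3134, 0.3535], [0.5762, -0.3333, 0.351], [0.581, -0.3163, 0.3528], [0.579, -0.3225, 0.3479], [0.5747, -0.3362, 0.35]]
```

Request:
carry_out(rows=[{"x": 0.008, "y": 0, "z": 0.013, "ax": 0, "ay": 0, "az": 0, "fingers": 0}, {"x": 0.015, "y": 0, "z": 0.026, "ax": 0, "ay": 0, "az": 0, "fingers": 0}, {"x": 0.023, "y": 0, "z": 0.039, "ax": 0, "ay": 0, "az": 0, "fingers": 0}, {"x": 0.025, "y": 0, "z": 0.047, "ax": 0, "ay": 0, "az": 0, "fingers": 0}, {"x": 0.026, "y": 0, "z": 0.055, "ax": 0, "ay": 0, "az": 0, "fingers": 0}, {"x": 0.028, "y": 0, "z": 0.0625, "ax": 0, "ay": 0, "az": 0, "fingers": 0}, {"x": 0.0285, "y": 0, "z": 0.0645, "ax": 0, "ay": 0, "az": 0, "fingers": 0}, {"x": 0.029, "y": 0, "z": 0.0645, "ax": 0, "ay": 0, "az": 0, "fingers": 0}])

```text
t: 28.35
eef_pos: [0.4757, -0.3018, 0.2222]
tool_rot: [0.375, 2.592, -0.106]
wrist_force: [-0.5, 0.8, -2.0]
opening: 0.0291
grip_force: 60.6
```

Run:
```python
from h import *
s=status.sense(); print('bar',s['eef_pos']+R.from_rotvec(s['tool_rot']).apply(C))
b=B+[0,0,.001]
for T in (37,44,50): go(tcp(b,T),Rd(73.4,T))
```

```text
bar [ 0.58161962 -0.33455767  0.29415126]
t 28.35 shift [-0.001   0.001   0.0205] turn [-0.004 -0.238  0.006] mm 16 deg 6.8 q [-0.873 -0.291  2.128  0.363  0.885 -2.327] pos [ 0.4757 -0.3018  0.2222] F [-0.5  0.8 -2. ] op 0.0291
t 28.35 shift [-0.0056  0.001   0.0402] turn [-0.004 -0.482  0.006] mm 32 deg 13.8 q [-0.873 -0.291  2.128  0.363  0.885 -2.327] pos [ 0.4757 -0.3018  0.2222] F [-0.5  0.8 -2. ] op 0.0291
t 28.35 shift [-0.0114  0.0011  0.0565] turn [-0.004 -0.692  0.006] mm 46 deg 19.8 q [-0.873 -0.291  2.128  0.363  0.885 -2.327] pos [ 0.4757 -0.3018  0.2222] F [-0.5  0.8 -2. ] op 0.0291
```

Run:
```python
from h import *
b=B+[0,0,.002]
for T,y in ((36,69),(42,65),(48,61)): go(tcp(b,T,y),Rd(y,T))
```

```text
t 28.35 shift [-0.0017  0.0109  0.0169] turn [ 0.079 -0.203  0.135] mm 16 deg 7.3 q [-0.873 -0.291  2.128  0.363  0.885 -2.327] pos [ 0.4757 -0.3018  0.2222] F [-0.5  0.8 -2. ] op 0.0291
t 28.35 shift [-0.0061  0.0181  0.0343] turn [ 0.169 -0.411  0.244] mm 31 deg 14.5 q [-0.873 -0.291  2.128  0.363  0.885 -2.327] pos [ 0.4757 -0.3018  0.2222] F [-0.5  0.8 -2. ] op 0.0291
t 28.35 shift [-0.0125  0.0234  0.0514] turn [ 0.27  -0.619  0.344] mm 46 deg 21.7 q [-0.873 -0.291  2.128  0.363  0.885 -2.327] pos [ 0.4757 -0.3018  0.2222] F [-0.5  0.8 -2. ] op 0.0291
```

Request:
carry_out(rows=[{"x": -0.001, "y": 0.005, "z": 0.008, "ax": 0.04, "ay": -0.1, "az": 0.065, "fingers": 0}, {"x": -0.0017, "y": 0.011, "z": 0.017, "ax": 0.08, "ay": -0.2, "az": 0.135, "fingers": 0}, {"x": -0.004, "y": 0.0145, "z": 0.0255, "ax": 0.12, "ay": -0.31, "az": 0.19, "fingers": 0}, {"x": -0.006, "y": 0.018, "z": 0.0343, "ax": 0.17, "ay": -0.41, "az": 0.244, "fingers": 0}, {"x": -0.009, "y": 0.021, "z": 0.043, "ax": 0.22, "ay": -0.515, "az": 0.295, "fingers": 0}, {"x": -0.0125, "y": 0.0234, "z": 0.0514, "ax": 0.27, "ay": -0.62, "az": 0.344, "fingers": 0}, {"x": -0.0125, "y": 0.0234, "z": 0.0514, "ax": 0.27, "ay": -0.62, "az": 0.344, "fingers": 0}, {"x": -0.0125, "y": 0.0234, "z": 0.0514, "ax": 0.27, "ay": -0.62, "az": 0.344, "fingers": 0}])

```text
t: 29.15
eef_pos: [0.5092, -0.292, 0.1921]
tool_rot: [0.579, 2.244, -0.257]
wrist_force: [-0.5, 0.6, -1.7]
opening: 0.0286
grip_force: 60.7
```

Run:
```python
from h import *
s=status.sense(); Rt=R.from_rotvec(s['tool_rot']); print('bar',s['eef_pos']+Rt.apply(C),'axes',np.round(Rt.as_matrix(),3).tolist(),'F',s['wrist_force'])
b=B+[0,0,.002]
for T,y in ((48,61),(55,57),(60,52)): go(tcp(b,T,y),Rd(y,T))
```

```text
bar [ 0.58154208 -0.33373035  0.29451875] axes [[-0.586, 0.484, 0.65], [0.324, 0.875, -0.359], [-0.743, 0.0, -0.669]] F [-0.54734992  0.58550978 -1.65498653]
t 29.15 shift [ 0.0004 -0.0004  0.0005] turn [ 0.002 -0.     0.002] mm 1 deg 0.1 q [-0.767 -0.355  2.367  0.573  0.363 -2.291] pos [ 0.5092 -0.292   0.1921] F [-0.5  0.6 -1.7] op 0.0286
t 29.15 shift [-0.002   0.0057  0.0208] turn [ 0.112 -0.245  0.088] mm 17 deg 8.1 q [-0.767 -0.355  2.367  0.573  0.363 -2.291] pos [ 0.5092 -0.292   0.1921] F [-0.5  0.6 -1.7] op 0.0286
t 29.15 shift [-0.0057  0.0114  0.0356] turn [ 0.257 -0.418  0.186] mm 30 deg 15.1 q [-0.767 -0.355  2.367  0.573  0.363 -2.291] pos [ 0.5092 -0.292   0.1921] F [-0.5  0.6 -1.7] op 0.0286
```

Tilt reached 48° with the crossbar 2 mm over its seat. Next, keep the tool's orientation and swing the housing down about the hook, letting it pivot in the pads.

Run:
```python
from h import *
s=status.sense(); Rt=R.from_rotvec(s['tool_rot']); h=np.array([-.875,.484,0]); z=np.array([0,0,1.])
G=lambda t:h*(.132*np.sin(t)+.006*np.cos(t))+z*(-.132*np.cos(t)+.006*np.sin(t))
for t in (42,38.5,35,31.5,28,24.5,21,17.5,14):
    D=G(np.radians(t))-G(np.radians(42))-z*.0025*min(1,(42-t)/7); print(t,np.round(Rt.inv().apply(D)/.8,4),np.round(D,4))
```

```text
42 [0. 0. 0.] [0. 0. 0.]
38.5 [ 0.0013 -0.      0.0111] [ 0.0052 -0.0029 -0.0067]
35 [ 0.002  -0.      0.0223] [ 0.0106 -0.0059 -0.0131]
31.5 [ 0.0009 -0.      0.0323] [ 0.0164 -0.0091 -0.0178]
28 [-0.0008 -0.      0.0422] [ 0.0223 -0.0123 -0.0222]
24.5 [-0.0031 -0.      0.0521] [ 0.0285 -0.0158 -0.026 ]
21 [-0.006  -0.      0.0617] [ 0.0349 -0.0193 -0.0295]
17.5 [-0.0094 -0.      0.0712] [ 0.0414 -0.0229 -0.0325]
14 [-0.0135 -0.      0.0804] [ 0.0482 -0.0266 -0.035 ]
```

Doing the first half, then checking.

Request:
carry_out(rows=[{"x": 0.0006, "y": 0, "z": 0.0055, "ax": 0, "ay": 0, "az": 0, "fingers": 0}, {"x": 0.0013, "y": 0, "z": 0.011, "ax": 0, "ay": 0, "az": 0, "fingers": 0}, {"x": 0.0017, "y": 0, "z": 0.0167, "ax": 0, "ay": 0, "az": 0, "fingers": 0}, {"x": 0.002, "y": 0, "z": 0.0223, "ax": 0, "ay": 0, "az": 0, "fingers": 0}, {"x": 0.0015, "y": 0, "z": 0.0273, "ax": 0, "ay": 0, "az": 0, "fingers": 0}, {"x": 0.0009, "y": 0, "z": 0.0323, "ax": 0, "ay": 0, "az": 0, "fingers": 0}, {"x": 0, "y": 0, "z": 0.0372, "ax": 0, "ay": 0, "az": 0, "fingers": 0}, {"x": -0.0008, "y": 0, "z": 0.0422, "ax": 0, "ay": 0, "az": 0, "fingers": 0}])

```text
t: 29.95
eef_pos: [0.5324, -0.3065, 0.1716]
tool_rot: [0.581, 2.239, -0.261]
wrist_force: [-0.7, -0.4, 7.1]
opening: 0.0287
grip_force: 61.6
```

```bash
cat > bar.py <<'E'
from h import *
s=status.sense(); print('t',s['t'],'pos',s['eef_pos'],'F',np.round(s['wrist_force'],1),'tq',np.round(s['wrist_torque'],2),'q',np.round(s['q'],3))
for n in('top','scene'):
    d=cam(n); P=cloud(d); save(d,'j_'+n); y=(yel(d)>0)&inbox(P,.42,.66,-.42,-.22,.04,.33); print(n,'yellow',y.sum(),np.round(np.median(P[y],0),4) if y.any() else '')
    m=inbox(P,.535,.615,-.40,-.27,.282,.34); c=P[m]; q=c-B; a=q@dd; l=q@np.array([.286,.958,0])
    k=(abs(l)>.006)&(abs(l)<.03); print('off-axis pts (along d, lateral, dz)',k.sum(),np.round(np.c_[a,l,q[:,2]][k],4)[::max(1,k.sum()//14)].tolist())
E
python3 bar.py
```

```text
t 29.95 pos [ 0.53243383 -0.3065126   0.17157859] F [-0.7 -0.4  7.1] tq [-0.55 -1.02 -0.15] q [-0.749 -0.225  2.318  0.687  0.283 -2.401]
top yellow 61 [ 0.5587 -0.3213  0.249 ]
off-axis pts (along d, lateral, dz) 52 [[-0.0093, 0.0243, 0.0006], [-0.0127, 0.0138, -0.001], [-0.0069, 0.0212, 0.0016], [-0.0064, 0.0143, 0.009], [-0.009, 0.0065, 0.0076], [-0.0064, 0.0199, -0.0045], [-0.0055, 0.0107, 0.0058], [-0.0035, 0.0217, -0.0061], [-0.001, 0.0234, -0.0086], [-0.0036, -0.0079, 0.0098], [-0.0032, -0.0093, 0.0035], [-0.0062, -0.0173, 0.0012], [0.0003, -0.012, 0.0077], [0.0008, -0.0134, 0.0015], [-0.0001, -0.0206, 0.0052], [0.004, -0.0178, -0.0026], [0.0063, -0.0185, -0.0036], [0.0069, -0.0223, -0.0076]]
scene yellow 74 [ 0.5519 -0.3026  0.2105]
off-axis pts (along d, lateral, dz) 34 [[0.001, -0.0203, 0.0023], [0.0016, -0.0145, 0.0024], [-0.001, -0.0233, -0.0003], [-0.0047, -0.0154, 0.0048], [-0.0038, -0.0097, 0.0044], [0.0015, -0.022, -0.0072], [-0.0046, -0.0131, 0.0006], [-0.0074, 0.0064, 0.006], [-0.006, 0.0119, 0.0052], [-0.0111, 0.0073, 0.0058], [-0.0117, 0.0136, 0.0073], [-0.0095, 0.0188, 0.0056], [-0.013, 0.0136, 0.0045], [-0.011, 0.0188, 0.0029], [-0.0085, 0.0238, 0.0008], [-0.0123, 0.0217, 0.0003], [-0.0042, 0.0246, -0.0083]]
```

Request:
carry_out(rows=[{"x": -0.001, "y": 0, "z": 0.005, "ax": 0, "ay": 0, "az": 0, "fingers": 0}, {"x": -0.0023, "y": 0, "z": 0.01, "ax": 0, "ay": 0, "az": 0, "fingers": 0}, {"x": -0.0037, "y": 0, "z": 0.0148, "ax": 0, "ay": 0, "az": 0, "fingers": 0}, {"x": -0.0052, "y": 0, "z": 0.0195, "ax": 0, "ay": 0, "az": 0, "fingers": 0}, {"x": -0.0069, "y": 0, "z": 0.0243, "ax": 0, "ay": 0, "az": 0, "fingers": 0}, {"x": -0.0086, "y": 0, "z": 0.029, "ax": 0, "ay": 0, "az": 0, "fingers": 0}, {"x": -0.0086, "y": 0, "z": 0.029, "ax": 0, "ay": 0, "az": 0, "fingers": 0}, {"x": -0.0086, "y": 0, "z": 0.029, "ax": 0, "ay": 0, "az": 0, "fingers": 0}])

```text
t: 30.85
eef_pos: [0.5512, -0.3166, 0.1604]
tool_rot: [0.581, 2.241, -0.26]
wrist_force: [-0.7, -0.8, 4.8]
opening: 0.0289
grip_force: 61.9
```

```bash
python3 bar.py
```

```text
t 30.85 pos [ 0.55120864 -0.31657759  0.16043076] F [-0.7 -0.8  4.8] tq [-0.33 -0.6  -0.19] q [-0.735 -0.139  2.271  0.753  0.248 -2.461]
top yellow 56 [ 0.5665 -0.3256  0.2459]
off-axis pts (along d, lateral, dz) 50 [[-0.0156, 0.0229, 0.0001], [-0.0171, 0.0154, 0.0017], [-0.0147, 0.0194, -0.0029], [-0.0133, 0.0127, 0.0067], [-0.0123, 0.021, -0.0059], [-0.011, 0.0143, 0.0036], [-0.0131, 0.0067, 0.0038], [-0.009, 0.0111, 0.0036], [-0.0067, 0.0222, -0.0073], [-0.0082, -0.0079, 0.0047], [-0.0117, -0.0161, 0.0009], [-0.0058, -0.011, 0.0058], [-0.0091, -0.0191, 0.0026], [-0.0058, -0.0172, 0.0021], [-0.0058, -0.0212, -0.0035], [-0.0016, -0.0212, 0.0007], [-0.0009, -0.0226, -0.0049]]
scene yellow 115 [ 0.5656 -0.3132  0.1988]
off-axis pts (along d, lateral, dz) 27 [[-0.0032, -0.0192, 0.0027], [-0.0067, -0.0145, 0.007], [-0.0081, -0.0207, 0.0035], [-0.01, -0.0168, 0.006], [-0.0086, -0.0144, 0.0048], [-0.0083, -0.0115, 0.0048], [-0.0067, -0.0091, 0.0034], [-0.0116, -0.0077, 0.0046], [-0.0111, 0.0073, 0.0059], [-0.0095, 0.0097, 0.0044], [-0.0123, 0.0072, 0.0029], [-0.0149, 0.0113, 0.0063], [-0.0156, 0.0146, 0.0075], [-0.0143, 0.0171, 0.0063], [-0.0149, 0.0076, 0.0015], [-0.0158, 0.0111, 0.0029], [-0.0189, 0.0154, 0.0068], [-0.0155, 0.017, 0.0033], [-0.0124, 0.0187, 0.0001], [-0.0152, 0.0229, 0.0037], [-0.0178, 0.0143, 0.0012], [-0.0165, 0.0168, 0.0], [-0.0143, 0.0189, -0.0022], [-0.0126, 0.0212, -0.0037], [-0.0104, 0.0234, -0.006], [-0.0145, 0.0214, -0.0061], [-0.0128, 0.0237, -0.0076]]
```

Request:
carry_out(rows=[{"x": -0.001, "y": 0, "z": 0.003, "ax": 0, "ay": 0, "az": 0, "fingers": 0}, {"x": -0.0024, "y": 0, "z": 0.006, "ax": 0, "ay": 0, "az": 0, "fingers": 0}, {"x": -0.0038, "y": 0, "z": 0.009, "ax": 0, "ay": 0, "az": 0, "fingers": 0}, {"x": -0.0053, "y": 0, "z": 0.012, "ax": 0, "ay": 0, "az": 0, "fingers": 0}, {"x": -0.0068, "y": 0, "z": 0.015, "ax": 0, "ay": 0, "az": 0, "fingers": 0}, {"x": -0.0084, "y": 0, "z": 0.0177, "ax": 0, "ay": 0, "az": 0, "fingers": 0}, {"x": -0.0084, "y": 0, "z": 0.0177, "ax": 0, "ay": 0, "az": 0, "fingers": 0}, {"x": -0.0084, "y": 0, "z": 0.0177, "ax": 0, "ay": 0, "az": 0, "fingers": 0}])

```text
t: 31.75
eef_pos: [0.5642, -0.3237, 0.1558]
tool_rot: [0.581, 2.241, -0.26]
wrist_force: [0.6, -0.2, 5.5]
opening: 0.0286
grip_force: 61.9
```

```bash
python3 bar.py
```

```text
t 31.75 pos [ 0.56423899 -0.32365506  0.15578912] F [ 0.6 -0.2  5.5] tq [-0.21 -0.43 -0.15] q [-0.726 -0.089  2.236  0.781  0.231 -2.486]
top yellow 16 [ 0.5707 -0.3238  0.2423]
off-axis pts (along d, lateral, dz) 49 [[-0.0367, -0.006, -0.0044], [-0.0234, 0.0164, -0.0007], [-0.0212, 0.0228, -0.0078], [-0.0181, 0.0165, 0.0064], [-0.0204, 0.0088, 0.0059], [-0.0179, 0.0152, -0.0003], [-0.0185, 0.0079, 0.0036], [-0.0166, 0.0188, -0.0082], [-0.0167, -0.0085, 0.0055], [-0.0136, -0.009, 0.0064], [-0.0173, -0.0173, 0.0022], [-0.0116, -0.0122, 0.0066], [-0.0137, -0.0198, 0.0067], [-0.0108, -0.0181, 0.0052], [-0.0097, -0.0216, 0.0027], [-0.0091, -0.023, -0.003], [-0.005, -0.0225, -0.0089]]
scene yellow 143 [ 0.5785 -0.322   0.2031]
off-axis pts (along d, lateral, dz) 21 [[-0.013, -0.0223, 0.0043], [-0.0183, 0.006, 0.005], [-0.0192, 0.0094, 0.0064], [-0.0155, 0.0109, 0.0025], [-0.0158, 0.0141, 0.0033], [-0.0202, 0.0062, 0.0028], [-0.0192, 0.0088, 0.002], [-0.0202, 0.0123, 0.0036], [-0.0203, 0.0153, 0.004], [-0.0197, 0.0181, 0.0037], [-0.0222, 0.0064, 0.0007], [-0.0218, 0.0093, 0.0007], [-0.0236, 0.013, 0.0031], [-0.021, 0.015, 0.0004], [-0.0218, 0.0183, 0.0018], [-0.02, 0.0206, 0.0], [-0.0201, 0.017, -0.0047], [-0.0238, 0.0215, 0.0], [-0.0196, 0.0228, -0.0046], [-0.0196, 0.0192, -0.0094], [-0.0203, 0.0225, -0.0082]]
```

Request:
carry_out(rows=[{"x": 0.0005, "y": 0, "z": 0.0005, "ax": 0, "ay": 0, "az": 0, "fingers": 0}, {"x": 0.001, "y": 0, "z": 0.0009, "ax": 0, "ay": 0, "az": 0, "fingers": 0}, {"x": 0.0015, "y": 0, "z": 0.0013, "ax": 0, "ay": 0, "az": 0, "fingers": 0}, {"x": 0.002, "y": 0, "z": 0.0018, "ax": 0, "ay": 0, "az": 0, "fingers": 0}, {"x": 0.0025, "y": 0, "z": 0.0022, "ax": 0, "ay": 0, "az": 0, "fingers": 0}, {"x": 0.003, "y": 0, "z": 0.0026, "ax": 0, "ay": 0, "az": 0, "fingers": 0}, {"x": 0.003, "y": 0, "z": 0.0026, "ax": 0, "ay": 0, "az": 0, "fingers": 0}, {"x": 0.003, "y": 0, "z": 0.0026, "ax": 0, "ay": 0, "az": 0, "fingers": 0}])

```text
t: 32.65
eef_pos: [0.5653, -0.3246, 0.1551]
tool_rot: [0.58, 2.238, -0.262]
wrist_force: [0.5, 0.1, 11.0]
opening: 0.0289
grip_force: 62.5
```

```bash
python3 bar.py
```

```text
t 32.65 pos [ 0.56527193 -0.32459635  0.15508147] F [ 0.5  0.1 11. ] tq [-0.7  -1.26 -0.01] q [-0.726 -0.084  2.236  0.805  0.225 -2.511]
top yellow 35 [ 0.577  -0.3289  0.2438]
off-axis pts (along d, lateral, dz) 49 [[-0.0215, 0.0193, 0.0027], [-0.0232, 0.0118, 0.0038], [-0.0183, 0.0188, 0.004], [-0.0198, 0.0113, 0.0056], [-0.0191, 0.0195, -0.0077], [-0.0183, 0.0127, 0.0005], [-0.0149, 0.0217, -0.0055], [-0.0164, 0.0071, 0.002], [-0.0171, -0.011, 0.0062], [-0.0152, -0.0119, 0.0042], [-0.0119, -0.0077, 0.0017], [-0.0132, -0.0151, 0.0041], [-0.0098, -0.0131, 0.0042], [-0.0122, -0.0209, 0.0033], [-0.0115, -0.0246, -0.0002], [-0.011, -0.0261, -0.0064], [-0.0054, -0.0227, -0.0098]]
scene yellow 158 [ 0.5793 -0.3244  0.2063]
off-axis pts (along d, lateral, dz) 19 [[-0.013, -0.0223, 0.0043], [-0.0205, 0.007, 0.0076], [-0.0171, 0.0086, 0.004], [-0.02, 0.0128, 0.0077], [-0.0168, 0.0145, 0.0044], [-0.0209, 0.0065, 0.0036], [-0.0207, 0.0094, 0.0037], [-0.0209, 0.0125, 0.0044], [-0.0208, 0.0155, 0.0046], [-0.0198, 0.0181, 0.0038], [-0.0235, 0.01, 0.0026], [-0.023, 0.0128, 0.0024], [-0.0244, 0.0164, 0.0044], [-0.0196, 0.0174, -0.0008], [-0.0213, 0.0211, 0.0015], [-0.0218, 0.0177, -0.0027], [-0.0206, 0.0202, -0.0037], [-0.0215, 0.0236, -0.0023], [-0.022, 0.0202, -0.0065]]
```

Request:
carry_out(rows=[{"x": 0.001, "y": 0, "z": -0.003, "ax": 0, "ay": 0, "az": 0, "fingers": 0}, {"x": 0.003, "y": 0, "z": -0.005, "ax": 0, "ay": 0, "az": 0, "fingers": 0}, {"x": 0.005, "y": 0, "z": -0.007, "ax": 0, "ay": 0, "az": 0, "fingers": 0}, {"x": 0.007, "y": 0, "z": -0.01, "ax": 0, "ay": 0, "az": 0, "fingers": 0}, {"x": 0.0108, "y": 0, "z": -0.0138, "ax": 0, "ay": 0, "az": 0, "fingers": 0}, {"x": 0.0108, "y": 0, "z": -0.0138, "ax": 0, "ay": 0, "az": 0, "fingers": 0}, {"x": 0.0108, "y": 0, "z": -0.0138, "ax": 0, "ay": 0, "az": 0, "fingers": 0}, {"x": 0.0108, "y": 0, "z": -0.0138, "ax": 0, "ay": 0, "az": 0, "fingers": 0}])

```text
t: 33.55
eef_pos: [0.553, -0.3176, 0.1557]
tool_rot: [0.579, 2.238, -0.262]
wrist_force: [3.6, -0.5, 7.5]
opening: 0.0286
grip_force: 61.8
```

```bash
python3 bar.py
```

```text
t 33.55 pos [ 0.55296938 -0.31759232  0.15567272] F [ 3.6 -0.5  7.5] tq [-0.54 -0.91  0.11] q [-0.734 -0.124  2.27   0.802  0.234 -2.512]
top yellow 62 [ 0.5663 -0.324   0.2452]
off-axis pts (along d, lateral, dz) 51 [[-0.0114, 0.0237, -0.0052], [-0.0103, 0.0169, 0.0037], [-0.0069, 0.0235, -0.0004], [-0.0076, 0.0163, 0.0037], [-0.0102, 0.0084, 0.0023], [-0.0051, 0.0179, 0.0011], [-0.0053, 0.0108, 0.0065], [-0.0047, 0.0142, -0.0034], [-0.0044, 0.0073, 0.0035], [-0.0053, -0.0062, 0.0032], [-0.0025, -0.0091, 0.0057], [0.0013, -0.007, 0.0067], [-0.0, -0.0144, 0.0089], [0.0022, -0.0129, 0.0057], [0.0033, -0.0187, 0.0052], [0.0023, -0.0207, -0.0054], [0.0043, -0.0216, -0.0074]]
scene yellow 158 [ 0.5682 -0.3164  0.2016]
off-axis pts (along d, lateral, dz) 37 [[-0.0008, -0.0195, 0.0044], [-0.0026, -0.0126, 0.0072], [0.0018, -0.0084, 0.0029], [-0.0039, -0.0158, 0.0038], [-0.0047, -0.0093, 0.0055], [0.0011, -0.0218, -0.0068], [-0.0056, -0.0127, 0.0018], [-0.0032, -0.0076, -0.0003], [-0.0045, 0.0082, 0.0031], [-0.0046, 0.0143, 0.004], [-0.0089, 0.0064, 0.0034], [-0.0079, 0.012, 0.003], [-0.0091, 0.0186, 0.0052], [-0.0096, 0.0091, 0.0001], [-0.0084, 0.0147, -0.0005], [-0.0092, 0.0211, 0.0012], [-0.0098, 0.0207, -0.0025], [-0.0063, 0.0254, -0.0059], [-0.0066, 0.0249, -0.0099]]
```

Request:
carry_out(rows=[{"x": -0.0005, "y": 0, "z": -0.0004, "ax": 0, "ay": 0, "az": 0, "fingers": 0}, {"x": -0.0012, "y": 0, "z": -0.001, "ax": 0, "ay": 0, "az": 0, "fingers": 0}, {"x": -0.0012, "y": 0, "z": -0.001, "ax": 0, "ay": 0, "az": 0, "fingers": 0.35}, {"x": -0.0012, "y": 0, "z": -0.001, "ax": 0, "ay": 0, "az": 0, "fingers": 0.4}, {"x": -0.0012, "y": 0, "z": -0.001, "ax": 0, "ay": 0, "az": 0, "fingers": 0.7}, {"x": -0.0012, "y": 0, "z": -0.001, "ax": 0, "ay": 0, "az": 0, "fingers": 1}, {"x": -0.0012, "y": 0, "z": -0.001, "ax": 0, "ay": 0, "az": 0, "fingers": 1}, {"x": -0.0012, "y": 0, "z": -0.001, "ax": 0, "ay": 0, "az": 0, "fingers": 1}])

```text
t: 34.45
eef_pos: [0.551, -0.3154, 0.1529]
tool_rot: [0.581, 2.244, -0.258]
wrist_force: [-0.2, -0.2, 0.4]
opening: 0.0851
grip_force: 0.0
```

```bash
python3 bar.py
```

```text
t 34.45 pos [ 0.55096994 -0.31541845  0.15293401] F [-0.2 -0.2  0.4] tq [ 0.16  0.35 -0.04] q [-0.734 -0.125  2.274  0.791  0.238 -2.501]
top yellow 48 [ 0.5874 -0.3245  0.2046]
off-axis pts (along d, lateral, dz) 44 [[-0.0084, 0.0207, -0.0025], [-0.0074, 0.014, 0.0062], [-0.0094, 0.0063, 0.0065], [-0.0146, -0.0117, 0.0057], [-0.0042, 0.0229, -0.0003], [-0.0045, 0.0157, 0.0048], [-0.008, 0.0076, 0.001], [-0.0142, -0.0131, -0.0006], [-0.016, -0.0207, 0.0003], [-0.0031, 0.0194, -0.0028], [-0.0047, 0.0119, -0.0013], [-0.0092, -0.0083, 0.0019], [-0.0106, -0.0157, 0.0038], [-0.0014, 0.0208, -0.0078], [-0.0124, -0.0227, -0.0046]]
scene yellow 208 [ 0.5965 -0.3335  0.1925]
off-axis pts (along d, lateral, dz) 25 [[-0.0079, -0.0117, 0.0043], [-0.0075, -0.0088, 0.0042], [-0.0068, 0.0061, 0.0054], [-0.0079, 0.0096, 0.007], [-0.0065, 0.0121, 0.0058], [-0.0047, 0.0144, 0.0041], [-0.0066, 0.0182, 0.0067], [-0.0023, 0.0195, 0.0022], [-0.0123, -0.0074, 0.0053], [-0.0065, 0.0084, 0.001], [-0.011, 0.0133, 0.0065], [-0.0095, 0.0158, 0.0052], [-0.0062, 0.0174, 0.0018], [-0.0054, 0.0202, 0.0013], [-0.0058, 0.0233, 0.0021], [-0.011, 0.0067, 0.0014], [-0.0086, 0.0086, -0.0011], [-0.0119, 0.0131, 0.0031], [-0.0056, 0.0135, -0.0037], [-0.0073, 0.0172, -0.0014], [-0.0041, 0.019, -0.0047], [-0.0073, 0.0233, -0.0006], [-0.0037, 0.025, -0.0043], [-0.0066, 0.0224, -0.0059], [-0.0045, 0.0247, -0.0079]]
```

The scale hangs on the hook. Retreating horizontally, then waiting for it to settle.

Request:
carry_out(rows=[{"x": 0.015, "y": 0, "z": -0.017, "ax": 0, "ay": 0, "az": 0, "fingers": 1}, {"x": 0.03, "y": 0, "z": -0.034, "ax": 0, "ay": 0, "az": 0, "fingers": 1}, {"x": 0.045, "y": 0, "z": -0.05, "ax": 0, "ay": 0, "az": 0, "fingers": 1}, {"x": 0.06, "y": 0, "z": -0.07, "ax": 0, "ay": 0, "az": 0, "fingers": 1}, {"x": 0.065, "y": 0, "z": -0.1, "ax": 0, "ay": 0, "az": 0, "fingers": 1}, {"x": 0.065, "y": 0, "z": -0.13, "ax": 0, "ay": 0, "az": 0, "fingers": 1}, {"x": 0.065, "y": 0, "z": -0.16, "ax": 0, "ay": 0, "az": 0, "fingers": 1}, {"x": 0.065, "y": 0, "z": -0.19, "ax": 0, "ay": 0, "az": 0, "fingers": 1}])

```text
t: 35.35
eef_pos: [0.4227, -0.2443, 0.2176]
tool_rot: [0.581, 2.247, -0.257]
wrist_force: [-15.1, 10.9, -20.0]
opening: 0.085
grip_force: 0.0
```

```bash
python3 bar.py | cut -c1-200; python3 bar.py | grep yellow
```

```text
t 35.35 pos [ 0.42268105 -0.24425379  0.21761585] F [-15.1  10.9 -20. ] tq [0.67 1.1  0.1 ] q [-0.875 -0.824  2.574  0.462  0.644 -2.204]
top yellow 70 [ 0.5832 -0.3155  0.2019]
off-axis pts (along d, lateral, dz) 43 [[-0.0368, -0.006, -0.0047], [-0.0058, 0.0191, 0.0067], [-0.0082, 0.0114, 0.006], [-0.0145, -0.007, 0.0021], [-0.017, -0.0148, 0.0012], [-0.0047, 0.0204, 0.0001]
scene yellow 253 [ 0.5962 -0.3292  0.1925]
off-axis pts (along d, lateral, dz) 23 [[-0.0047, -0.007, 0.0014], [-0.0079, 0.0066, 0.0067], [-0.006, 0.0088, 0.0048], [-0.0076, 0.0126, 0.0071], [-0.0071, 0.0154, 0.0069], [-0.0069, 0.0183, 0.007], 
top yellow 52 [ 0.5839 -0.3164  0.1852]
scene yellow 212 [ 0.6015 -0.3324  0.1893]
```

Request:
carry_out(rows=[{"x": 0, "y": 0, "z": 0, "ax": 0, "ay": 0, "az": 0, "fingers": 1}, {"x": 0, "y": 0, "z": 0, "ax": 0, "ay": 0, "az": 0, "fingers": 1}, {"x": 0, "y": 0, "z": 0, "ax": 0, "ay": 0, "az": 0, "fingers": 1}, {"x": 0, "y": 0, "z": 0, "ax": 0, "ay": 0, "az": 0, "fingers": 1}, {"x": 0, "y": 0, "z": 0, "ax": 0, "ay": 0, "az": 0, "fingers": 1}, {"x": 0, "y": 0, "z": 0, "ax": 0, "ay": 0, "az": 0, "fingers": 1}, {"x": 0, "y": 0, "z": 0, "ax": 0, "ay": 0, "az": 0, "fingers": 1}, {"x": 0, "y": 0, "z": 0, "ax": 0, "ay": 0, "az": 0, "fingers": 1}])

```text
t: 36.35
eef_pos: [0.4235, -0.245, 0.2176]
tool_rot: [0.581, 2.245, -0.258]
wrist_force: [0.9, -0.4, 0.4]
opening: 0.0858
grip_force: 0.0
```

Request:
carry_out(rows=[{"x": 0, "y": 0, "z": 0, "ax": 0, "ay": 0, "az": 0, "fingers": 1}, {"x": 0, "y": 0, "z": 0, "ax": 0, "ay": 0, "az": 0, "fingers": 1}, {"x": 0, "y": 0, "z": 0, "ax": 0, "ay": 0, "az": 0, "fingers": 1}, {"x": 0, "y": 0, "z": 0, "ax": 0, "ay": 0, "az": 0, "fingers": 1}, {"x": 0, "y": 0, "z": 0, "ax": 0, "ay": 0, "az": 0, "fingers": 1}, {"x": 0, "y": 0, "z": 0, "ax": 0, "ay": 0, "az": 0, "fingers": 1}, {"x": 0, "y": 0, "z": 0, "ax": 0, "ay": 0, "az": 0, "fingers": 1}, {"x": 0, "y": 0, "z": 0, "ax": 0, "ay": 0, "az": 0, "fingers": 1}])

```text
t: 37.15
eef_pos: [0.4235, -0.2449, 0.2175]
tool_rot: [0.581, 2.245, -0.258]
wrist_force: [0.3, 0.2, -0.3]
opening: 0.0853
grip_force: 0.0
```

```bash
cat > still.py <<'E'
from h import *
pr=None
for i in range(10):
    s=status.sense(); d=cam('scene'); P=cloud(d); y=(yel(d)>0)&inbox(P,.5,.66,-.42,-.22,.04,.33)
    g=d['pixels'].astype(int); 
    print(round(s['t'],2),y.sum(),np.round(np.argwhere(y).mean(0),2),np.round(np.mean(P[y],0),4))
E
python3 still.py
python3 - <<'E'
from h import *
import pickle
a=pickle.load(open('d0.pkl','rb'))['scene']['pixels'].astype(int); b=cam('scene')['pixels'].astype(int)
m=(abs(a-b).max(2)>60).astype(np.uint8); k,l,st,c=cv2.connectedComponentsWithStats(cv2.dilate(m,np.ones((3,3))))
print([tuple(x) for x in st[1:] if x[4]>40])
E
```

```text
37.15 123 [234.19 249.52] [ 0.6066 -0.3357  0.1873]
37.2 150 [231.65 249.04] [ 0.6048 -0.3356  0.1972]
37.25 160 [231.53 249.19] [ 0.6037 -0.3352  0.1965]
37.3 161 [232.53 249.61] [ 0.6034 -0.3347  0.191 ]
37.35 187 [231.68 249.83] [ 0.6014 -0.3337  0.1925]
37.4 188 [232.54 250.38] [ 0.6006 -0.3327  0.1872]
37.45 218 [231.11 250.44] [ 0.5988 -0.3318  0.1917]
37.5 218 [231.21 250.46] [ 0.5985 -0.3318  0.191 ]
37.55 192 [233.01 250.99] [ 0.5991 -0.3314  0.1829]
37.6 203 [232.58 250.74] [ 0.5992 -0.3318  0.1851]
[(np.int32(332), np.int32(0), np.int32(76), np.int32(103), np.int32(3994)), (np.int32(423), np.int32(0), np.int32(103), np.int32(84), np.int32(3809)), (np.int32(257), np.int32(46), np.int32(69), np.int32(135), np.int32(3012)), (np.int32(484), np.int32(86), np.int32(25), np.int32(30), np.int32(460)), (np.int32(465), np.int32(95), np.int32(14), np.int32(24), np.int32(201)), (np.int32(343), np.int32(103), np.int32(34), np.int32(8), np.int32(127)), (np.int32(359), np.int32(112), np.int32(12), np.int32(9), np.int32(91)), (np.int32(242), np.int32(205), np.int32(11), np.int32(5), np.int32(49)), (np.int32(308), np.int32(207), np.int32(34), np.int32(24), np.int32(440)), (np.int32(244), np.int32(215), np.int32(14), np.int32(33), np.int32(296))]
```

The only changes in view are the arm and the scale. The scale still swings a little, so I wait.

Request:
carry_out(rows=[{"x": 0, "y": 0, "z": 0.01, "ax": 0, "ay": 0, "az": 0, "fingers": 1}, {"x": 0, "y": 0, "z": 0.02, "ax": 0, "ay": 0, "az": 0, "fingers": 1}, {"x": 0, "y": 0, "z": 0.02, "ax": 0, "ay": 0, "az": 0, "fingers": 1}, {"x": 0, "y": 0, "z": 0.02, "ax": 0, "ay": 0, "az": 0, "fingers": 1}, {"x": 0, "y": 0, "z": 0.02, "ax": 0, "ay": 0, "az": 0, "fingers": 1}, {"x": 0, "y": 0, "z": 0.02, "ax": 0, "ay": 0, "az": 0, "fingers": 1}, {"x": 0, "y": 0, "z": 0.02, "ax": 0, "ay": 0, "az": 0, "fingers": 1}, {"x": 0, "y": 0, "z": 0.02, "ax": 0, "ay": 0, "az": 0, "fingers": 1}])

```text
t: 38.5
eef_pos: [0.4339, -0.2508, 0.2071]
tool_rot: [0.581, 2.245, -0.258]
wrist_force: [0.3, 0.5, -0.1]
opening: 0.0855
grip_force: 0.0
```

Request:
carry_out(rows=[{"x": 0, "y": 0, "z": 0, "ax": 0, "ay": 0, "az": 0, "fingers": 1}, {"x": 0, "y": 0, "z": 0, "ax": 0, "ay": 0, "az": 0, "fingers": 1}, {"x": 0, "y": 0, "z": 0, "ax": 0, "ay": 0, "az": 0, "fingers": 1}, {"x": 0, "y": 0, "z": 0, "ax": 0, "ay": 0, "az": 0, "fingers": 1}, {"x": 0, "y": 0, "z": 0, "ax": 0, "ay": 0, "az": 0, "fingers": 1}, {"x": 0, "y": 0, "z": 0, "ax": 0, "ay": 0, "az": 0, "fingers": 1}, {"x": 0, "y": 0, "z": 0, "ax": 0, "ay": 0, "az": 0, "fingers": 1}, {"x": 0, "y": 0, "z": 0, "ax": 0, "ay": 0, "az": 0, "fingers": 1}])

```text
t: 39.3
eef_pos: [0.4339, -0.2507, 0.2068]
tool_rot: [0.581, 2.245, -0.258]
wrist_force: [0.2, -0.4, 0.2]
opening: 0.0856
grip_force: 0.0
```

Request:
carry_out(rows=[{"x": 0, "y": 0, "z": 0, "ax": 0, "ay": 0, "az": 0, "fingers": 1}, {"x": 0, "y": 0, "z": 0, "ax": 0, "ay": 0, "az": 0, "fingers": 1}, {"x": 0, "y": 0, "z": 0, "ax": 0, "ay": 0, "az": 0, "fingers": 1}, {"x": 0, "y": 0, "z": 0, "ax": 0, "ay": 0, "az": 0, "fingers": 1}, {"x": 0, "y": 0, "z": 0, "ax": 0, "ay": 0, "az": 0, "fingers": 1}, {"x": 0, "y": 0, "z": 0, "ax": 0, "ay": 0, "az": 0, "fingers": 1}, {"x": 0, "y": 0, "z": 0, "ax": 0, "ay": 0, "az": 0, "fingers": 1}, {"x": 0, "y": 0, "z": 0, "ax": 0, "ay": 0, "az": 0, "fingers": 1}])

```text
t: 40.1
eef_pos: [0.4339, -0.2507, 0.2068]
tool_rot: [0.581, 2.245, -0.258]
wrist_force: [-0.0, 0.5, -0.2]
opening: 0.0854
grip_force: 0.0
```

Request:
carry_out(rows=[{"x": 0, "y": 0, "z": 0, "ax": 0, "ay": 0, "az": 0, "fingers": 1}, {"x": 0, "y": 0, "z": 0, "ax": 0, "ay": 0, "az": 0, "fingers": 1}, {"x": 0, "y": 0, "z": 0, "ax": 0, "ay": 0, "az": 0, "fingers": 1}, {"x": 0, "y": 0, "z": 0, "ax": 0, "ay": 0, "az": 0, "fingers": 1}, {"x": 0, "y": 0, "z": 0, "ax": 0, "ay": 0, "az": 0, "fingers": 1}, {"x": 0, "y": 0, "z": 0, "ax": 0, "ay": 0, "az": 0, "fingers": 1}, {"x": 0, "y": 0, "z": 0, "ax": 0, "ay": 0, "az": 0, "fingers": 1}, {"x": 0, "y": 0, "z": 0, "ax": 0, "ay": 0, "az": 0, "fingers": 1}])

```text
t: 40.9
eef_pos: [0.4339, -0.2507, 0.2068]
tool_rot: [0.581, 2.245, -0.258]
wrist_force: [0.8, -0.5, -0.9]
opening: 0.0853
grip_force: 0.0
```

Request:
carry_out(rows=[{"x": 0, "y": 0, "z": 0, "ax": 0, "ay": 0, "az": 0, "fingers": 1}, {"x": 0, "y": 0, "z": 0, "ax": 0, "ay": 0, "az": 0, "fingers": 1}, {"x": 0, "y": 0, "z": 0, "ax": 0, "ay": 0, "az": 0, "fingers": 1}, {"x": 0, "y": 0, "z": 0, "ax": 0, "ay": 0, "az": 0, "fingers": 1}, {"x": 0, "y": 0, "z": 0, "ax": 0, "ay": 0, "az": 0, "fingers": 1}, {"x": 0, "y": 0, "z": 0, "ax": 0, "ay": 0, "az": 0, "fingers": 1}, {"x": 0, "y": 0, "z": 0, "ax": 0, "ay": 0, "az": 0, "fingers": 1}, {"x": 0, "y": 0, "z": 0, "ax": 0, "ay": 0, "az": 0, "fingers": 1}])

```text
t: 41.7
eef_pos: [0.4339, -0.2507, 0.2068]
tool_rot: [0.581, 2.245, -0.258]
wrist_force: [-0.4, -0.2, 0.7]
opening: 0.0852
grip_force: 0.0
```

Request:
carry_out(rows=[{"x": 0, "y": 0, "z": 0, "ax": 0, "ay": 0, "az": 0, "fingers": 1}, {"x": 0, "y": 0, "z": 0, "ax": 0, "ay": 0, "az": 0, "fingers": 1}, {"x": 0, "y": 0, "z": 0, "ax": 0, "ay": 0, "az": 0, "fingers": 1}, {"x": 0, "y": 0, "z": 0, "ax": 0, "ay": 0, "az": 0, "fingers": 1}, {"x": 0, "y": 0, "z": 0, "ax": 0, "ay": 0, "az": 0, "fingers": 1}, {"x": 0, "y": 0, "z": 0, "ax": 0, "ay": 0, "az": 0, "fingers": 1}, {"x": 0, "y": 0, "z": 0, "ax": 0, "ay": 0, "az": 0, "fingers": 1}, {"x": 0, "y": 0, "z": 0, "ax": 0, "ay": 0, "az": 0, "fingers": 1}])

```text
t: 42.5
eef_pos: [0.4339, -0.2507, 0.2068]
tool_rot: [0.581, 2.245, -0.258]
wrist_force: [-0.4, -0.3, -0.2]
opening: 0.0853
grip_force: 0.0
```

Request:
carry_out(rows=[{"x": 0, "y": 0, "z": 0, "ax": 0, "ay": 0, "az": 0, "fingers": 1}, {"x": 0, "y": 0, "z": 0, "ax": 0, "ay": 0, "az": 0, "fingers": 1}, {"x": 0, "y": 0, "z": 0, "ax": 0, "ay": 0, "az": 0, "fingers": 1}, {"x": 0, "y": 0, "z": 0, "ax": 0, "ay": 0, "az": 0, "fingers": 1}, {"x": 0, "y": 0, "z": 0, "ax": 0, "ay": 0, "az": 0, "fingers": 1}, {"x": 0, "y": 0, "z": 0, "ax": 0, "ay": 0, "az": 0, "fingers": 1}, {"x": 0, "y": 0, "z": 0, "ax": 0, "ay": 0, "az": 0, "fingers": 1}, {"x": 0, "y": 0, "z": 0, "ax": 0, "ay": 0, "az": 0, "fingers": 1}])

```text
t: 43.3
eef_pos: [0.4339, -0.2507, 0.2068]
tool_rot: [0.581, 2.245, -0.258]
wrist_force: [0.6, 0.5, -0.6]
opening: 0.0858
grip_force: 0.0
```

```bash
python3 still.py; python3 bar.py|cut -c1-300
```

```text
43.3 196 [230.87 249.59] [ 0.6021 -0.3338  0.1972]
43.35 196 [230.83 249.58] [ 0.6019 -0.3339  0.1972]
43.4 195 [230.72 249.57] [ 0.6019 -0.3338  0.1978]
43.45 195 [230.89 249.64] [ 0.6015 -0.3338  0.1964]
43.5 196 [230.89 249.6 ] [ 0.6021 -0.3338  0.1971]
43.55 198 [230.76 249.57] [ 0.6019 -0.3338  0.1976]
43.6 197 [230.81 249.57] [ 0.602  -0.3339  0.1974]
43.65 198 [230.88 249.6 ] [ 0.602  -0.3338  0.1971]
43.7 198 [230.79 249.61] [ 0.6017 -0.3338  0.1971]
43.75 197 [230.94 249.61] [ 0.6018 -0.3338  0.1966]
t 43.8 pos [ 0.43389531 -0.25073463  0.20681078] F [-0.1 -0.4 -0.4] tq [0.15 0.32 0.06] q [-0.857 -0.74   2.557  0.489  0.574 -2.231]
top yellow 63 [ 0.5899 -0.3261  0.2388]
off-axis pts (along d, lateral, dz) 41 [[-0.007, 0.0211, 0.0013], [-0.007, 0.0164, 0.0054], [-0.0089, 0.0112, 0.004], [-0.0092, 0.0064, 0.007], [-0.0142, -0.0092, 0.0049], [-0.0158, -0.0144, 0.0043], [-0.0042, 0.0229, -0.0004], [-0.0064, 0.0175, -0.0025], [-0.0041, 0.0135, 0.008], [-0.0062, 0.0082, 
scene yellow 198 [ 0.6022 -0.3345  0.1994]
off-axis pts (along d, lateral, dz) 27 [[0.0182, 0.0063, 0.0088], [-0.0105, -0.0105, 0.0074], [-0.0082, -0.0085, 0.0051], [-0.0067, 0.0061, 0.0053], [-0.0074, 0.0095, 0.0065], [-0.0037, 0.0109, 0.0026], [-0.0103, 0.0167, 0.0105], [-0.0045, 0.0174, 0.0043], [-0.0041, 0.0203, 0.0042], [-0.0115, -0.007
```

The scale hangs still with its crossbar on the hook, and the arm is clear of it. Handing in.

```bash
python3 -c "
from station import manip
print(manip.finish_job())"
```

```text
the job is handed in; nothing more can be done
None
```

I handed the job in: the blue hook was pulled to about 51 mm, inside the red band, held about 1.6 s and eased back to zero, and the scale now hangs still on the stand by its D-handle, with one doubt: as the arm backed away from the stand, joint 3 read 2.574 rad against its 2.57 limit.

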